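Build up the sole-sanding spindle

TASK

Set up the spindle for sanding sole edges. Where the hub stands on the bench, turn the sanding wheel to match the hub's flat and drop it over the hub until it rests on the hub's flange; then lift hub and wheel as one unit, turn it to match the flat of the spindle post and lower it fully home on the seat. Last, turn the brass lock collar to the post's flat and drop it over the post until it rests on the hub, let go, and leave the soles, the bottle and the carton where they are.

Things in the scene. Friction and masses are not known exactly. Their poses are not given: they have to be found in the camera images.
- spindle_seat (a point): Fixed spindle: green round foot 130 mm across, 22 mm high; on it a dark seat 104 mm across, its top 40 mm above the bench; from this rises a steel D post: 24 mm across, one flat 8 mm from the axis on the +x side (red stripe on seat and foot there). Point: on the post's axis at the seat's top face; z up, x out of the flat.
- post_tip (a point): Top of the spindle's D post, on its axis, 104 mm above the seat and 144 mm above the bench. The top 8 mm taper in by 4 mm. Axes as the seat's.
- hub_center (a point): Loose hub, 82 mm tall, about 0.3 kg: dark round flange 100 mm across, 10 mm thick at the bottom; above it an aluminium D boss 41 mm across, its flat 15.5 mm from the axis on the +x side (red stripe on the flange). Through it a D bore for the post, 1.5 mm clearance all round, its flat also at +x. Point: on the axis, 41 mm above the underside; z up, x out of the flat.
- hub_grip (a point): Grip of the hub: its top 30 mm have two flat faces 35 mm apart, at +y and -y, which stay free above a fitted wheel (wheel's top 52 mm above the hub's underside). The last 5 mm taper in by 2.5 mm. Point: on the axis, 65 mm above the hub's underside; axes as the hub's. The post will stand 22 mm above the top of a hub that is home.
- wheel_center (a point): Loose sanding wheel, 42 mm tall, about 0.25 kg: brown disc 110 mm across, 20 mm thick; on it a grey square grip block 56 x 56 x 22 mm, sides facing x and y. Through it a D bore for the hub's boss, 1.5 mm clearance all round, flat 17 mm from the axis on the +x side (red stripe). Fitted, it lies on the flange. Point: on the axis, 21 mm above the underside; z up, x towards the flat.
- collar_center (a point): Loose brass lock collar, 50 x 50 mm, 60 mm tall, about 0.28 kg, sides facing x and y. Through it a D bore for the post, 1.5 mm clearance all round, flat 9.5 mm from the axis on the +x side (red stripe on top). It rests on the top of the fitted hub with 22 mm of the post inside. Point: on the axis, 30 mm above the underside; z up, x towards the flat.
- soles_center (a point): Bystander: two tan rope soles lying stacked as one loose piece, 190 mm long along its x, 65 mm wide, 40 mm tall. This point is at its centre, half-way up.
- bottle_center (a point): Bystander: clear bottle with green cap, 64 mm across, 170 mm tall, standing. This point is half-way up its axis.
- carton_center (a point): Bystander: open cardboard box 120 x 180 x 80 mm (x, y, z) with a sole in it. This point is at its centre, 40 mm above the bench.
Things that resemble listed ones, but are neither listed nor needed, are in the scene too. Several things look just like the part that bears collar_center: the one meant starts farthest to the robot's right.

How it is judged:
On the way, in this order (a step that is already met when the one before it is completed fails the run):
1. the wheel rests on the hub's flange, matched to its flat, while the hub still stands on the bench (height (world z) of hub_center below 0.045 m and horizontal distance between wheel_center and hub_center below 0.004 m and z of wheel_center in the frame of hub_center below -0.007 m and angle between the x axis of wheel_center and the x axis of hub_center, either way round below 0.2 rad), for 0.2 s.
2. hub and wheel together are fully home on the spindle seat (horizontal distance between hub_center and spindle_seat below 0.004 m and z of hub_center in the frame of spindle_seat below 0.044 m and angle between the x axis of hub_center and the x axis of spindle_seat, either way round below 0.25 rad and horizontal distance between wheel_center and hub_center below 0.004 m and z of wheel_center in the frame of hub_center below -0.007 m), for 0.2 s.
At the end, for the whole second after the job is handed in: Hub home on the spindle seat (within 3 mm in height, 4 mm sideways), wheel on the hub's flange (within 3 mm, 4 mm sideways), collar on the hub's top (within 3 mm, 5 mm sideways, upright), all three matched to the flats, at rest and released (all of step 2 and angle between the x axis of wheel_center and the x axis of hub_center, either way round below 0.2 rad and horizontal distance between collar_center and spindle_seat below 0.005 m and z of collar_center in the frame of spindle_seat below 0.115 m and angle between the x axis of collar_center and the x axis of spindle_seat, either way round below 0.25 rad and angle between collar_center's own z axis and vertical below 0.1 rad and linear speed of each of hub, wheel, collar below 0.02 m/s); the robot touches nothing.
It fails at once if the soles, the bottle or the carton are pushed more than 30 mm or the bottle is tipped over (distance of any of soles_center, bottle_center, carton_center from where it was at the start of the episode above 0.03 m or angle between bottle_center's own z axis and vertical above 0.5 rad).
It also fails if it takes over 72 s, if anything falls off the work surface, if the arm or the gripper's body presses on something with over 40 N, if the wrist force passes 120 N, or if a joint passes its speed limit or range.

ROBOT

A 7-joint arm with a two-finger parallel gripper is mounted at the origin on the work surface. World frame = base frame: x ahead of the robot, y to its left, z up, the work surface at z = 0. Lengths are in m, angles in rad, forces in N, time in s.
With the tool pointing down it reaches from about 0.4 to 0.9 m from the base axis. Payload 5.5 kg.
Tool frame: the origin (TCP) lies at the very end of the fingers, on their centre line; the grasp point (between the pads) lies 19 mm behind it (r.grasp_offset is the z of the grasp point in the tool frame, in m); z points along the fingers, x is the direction in which the jaws open and shut, and the axes are right-handed (so a half turn about z gives the same grasp; the last joint's range is limited). The gripper opens to 92 mm and grips with 3 to 60 N. Pads are 19 mm wide; open, the fingers measure 130 mm over their backs; the gripper's body (75 mm by 190 mm) begins 47 mm behind the grasp point.
Start: joints at [-1.077, 0.501, -0.427, 1.55, 0.221, 1.138, -0.21], TCP at [0.149, 0.633, 0.227] pointing down, gripper open.
Joint ranges: [-2.88, 2.88], [-0.31, 2.03], [-1.54, 1.56], [0.2, 2.42], [-1.41, 4.55], [0.19, 2.02], [-2.57, 2.57]. Speed limits (rad/s): [2.57, 2.57, 3.14, 3.14, 3.14, 3.14, 3.14].

INTERFACE

Orientations are given as a rotation vector (axis times angle).
In Python, from plant import r gives the robot as it stands.
- The arm moves only by the shell command python3 -m jog 'ROWS' [FORCE]. ROWS is JSON, a list of rows, each a list of 5 numbers: the shift along the tool's x, y, z in m, then the turn about the tool's z in rad, then the gripper's target within -1 to 1 (fully open at 1, half-way at 0, shut at -1). A call has 1 to 10 rows; each row shifts and turns the commanded pose from where the row before left it, along the tool's axes as they then stand; what a row does not reach is not made up. A row lasts 1/10 s, in which the tool goes at most 50 mm and 8.59 degrees, less where a joint would pass 70% of its speed; a pose out of reach is approached as far as the arm can. A call is refused whole if a number of a shift passes 0.05 or a number of a turn 0.15, either way. A call with a gripper value outside its range is refused whole. The fingers move at their own pace and stop on an object; FORCE is the grip in N (left out, the last holds). Time passes only in rows, so rows that do not move let the fingers close. It gives the time, the measured TCP pose, the force and the opening at its end, in the units of the state.
- r.observe(): the state, without advancing time (a new reading comes with each control period).
- r.snapshot(name): name is "side" or "top"; returns (picture, depth): 480x640x3 uint8, red, green, blue; 480x640 float32, m along the optical axis (not along the pixel's ray), 0 where there is no reading.
- r.camera_params(name): a dict with "fx", "fy", "cx", "cy" (pixels), "R" (3x3) and "t" (3): a world point X has camera coordinates R X + t. Camera axes: x right, y down, z forward; pixel columns grow to the right and rows downward; lengths in m; the calibration is good to about 2 mm. A picture is of the moment at which its call begins. camera_params takes no time and is no camera call.
- r.job_done(): hands the job in, once; it reports no verdict.
The state is a dict: "t": time; "qpos": joint angles; "joint_velocities": joint speeds; "joint_efforts": joint torques, N m; "ee_pos": TCP position; "tcp_rot": TCP orientation; "force": force on the tool from outside, world axes, zero at the start; "wrist_torque": the same for the moment, N m; "opening": finger opening in m.
Only numpy, scipy, OpenCV 4.12 (cv2) and the standard library are available. Lean on these libraries where they do the work, as an engineer would, in place of code of your own. Each camera call takes 0.05 s, during which the arm holds its last target.

## Working session

There is one attempt and no reset: what is moved stays moved. The work goes in short steps, Python scripts to look and compute and a shell command to move; the robot and the scene stay as the last step left them, time stands still between calls to the robot, and variables do not carry over. Pictures are saved under pics/ and viewed, and the job is handed in when it is done.

```bash
ls; mkdir -p pics
cat > h.py <<'E'
from plant import r
import numpy as np, cv2
def snap(n,f):
    p,d=r.snapshot(n); cv2.imwrite('pics/%s.png'%f,p[:,:,::-1]); np.savez('pics/%s.npz'%f,p=p,d=d); return p,d
def cloud(n,d):
    c=r.camera_params(n); v,u=np.mgrid[:480,:640]
    X=np.stack([(u-c['cx'])/c['fx']*d,(v-c['cy'])/c['fy']*d,d],-1)
    return (X-np.array(c['t']))@np.array(c['R'])
E
python3 - <<'E'
from h import *
for n in('top','side'):
    snap(n,n+'0'); c=r.camera_params(n); print(n,c['fx'],c['cx'],c['cy'],-np.array(c['R']).T@c['t'],np.round(c['R'],2).tolist())
print(r.observe())
E
```

```text
pics
top 533.209339859452 319.454699171283 245.34606619667997 [ 0.33916855 -0.01143921  1.21226673] [[-0.01, -1.0, 0.01], [-0.99, 0.01, -0.13], [0.13, -0.01, -0.99]]
side 540.4539464332278 323.1239202298612 230.64842213209542 [0.32199035 0.88285813 0.67896829] [[-0.99, -0.17, -0.02], [-0.07, 0.51, -0.85], [0.15, -0.84, -0.52]]
{'t': 0.1, 'qpos': array([-1.07681201,  0.50175904, -0.42678917,  1.55133249,  0.22084229,
        1.13830446, -0.21030694]), 'joint_velocities': array([ 2.01752820e-03, -2.69721189e-03, -4.21677316e-04, -2.68171010e-03,
       -5.92064255e-05,  2.25796462e-03,  7.20826572e-04]), 'joint_efforts': array([-1.20861299e-02, -5.67872465e+01, -5.83923563e+00, -2.79915547e+01,
       -6.91073248e-02,  2.40746699e-02,  5.74767796e-05]), 'ee_pos': array([0.14860139, 0.63214362, 0.22578275]), 'tcp_rot': array([ 2.46155829e+00,  1.95028502e+00, -2.16256040e-03]), 'force': array([-0.56751516, -0.44045425, -0.31032355]), 'wrist_torque': array([ 0.04329599, -0.03087998,  0.01587961]), 'opening': 0.09167936630842091}
```

View pics/top0.png

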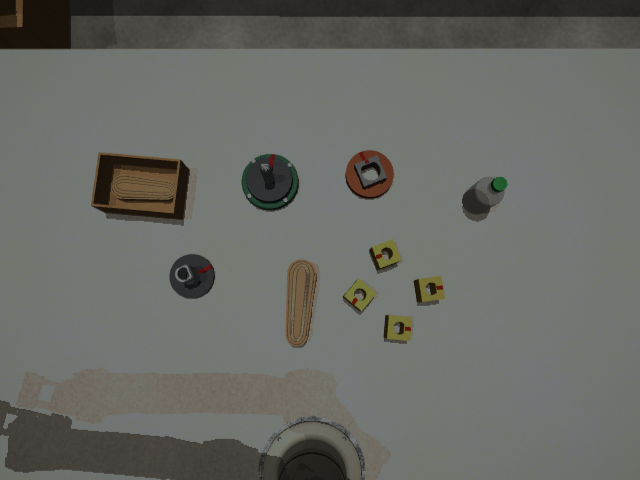

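View pics/side0.png

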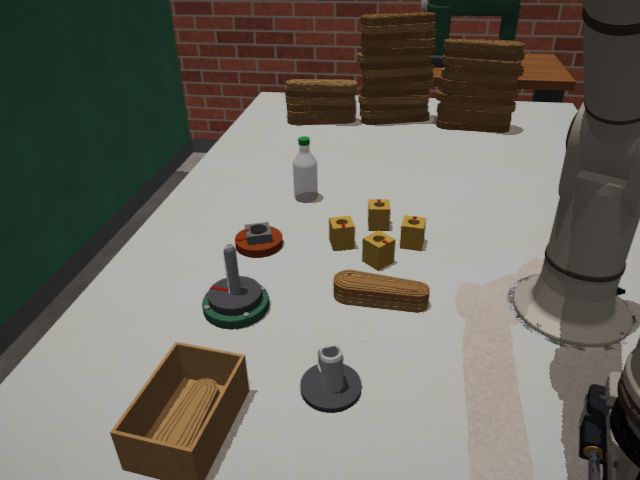

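The top view shows the hub at (192,276), the wheel at (370,173), the spindle at (270,180) and the target collar, farthest right, at (430,290). Next I'll measure poses from both cameras.

```bash
cat > meas.py <<'E'
from h import *
def circ(P):
    A=np.c_[2*P,np.ones(len(P))]; s=np.linalg.lstsq(A,(P**2).sum(1),rcond=None)[0]
    return s[:2],np.sqrt(s[2]+s[:2]@s[:2])
def rays(n,uv,z):
    c=r.camera_params(n);R=np.array(c['R']);C=-R.T@c['t']
    uv=np.asarray(uv,float).reshape(-1,2)
    d=np.c_[(uv[:,0]-c['cx'])/c['fx'],(uv[:,1]-c['cy'])/c['fy'],np.ones(len(uv))]@R
    return C+d*((z-C[2])/d[:,2])[:,None]
E
python3 - <<'E'
from meas import *
for n in('top','side'):
    f=np.load('pics/%s0.npz'%n);p,d=f['p'].astype(int),f['d'];X=cloud(n,d)
    bench=X[(abs(X[...,2])<.02)&(X[...,0]>.35)&(X[...,0]<.5)&(abs(X[...,1]+.05)<.3)&(d>0)]
    print(n,'bench z',np.median(bench[:,2]),bench[:,2].std())
    R,G,B=p[...,0],p[...,1],p[...,2]
    red=(R>130)&(G<50)&(B<60); 
    uvs={'top':dict(hub=(192,276),wheel=(370,173),post=(270,180),col=(430,290),c2=(386,255),c3=(360,295),c4=(399,328),bottle=(490,192)),'side':dict(hub=(331,380),wheel=(259,237),post=(235,290),col=(379,212))}[n]
    for k,(u,v) in uvs.items():
        c=X[v,u]; m=(d>0)&(np.hypot(*np.moveaxis(X[...,:2]-c[:2],-1,0))<.1)&(X[...,2]>.004)
        h,e=np.histogram(X[m][:,2],bins=np.arange(0,.18,.004));
        print(k,c.round(3),[(round(b,3),int(a)) for a,b in zip(h,e) if a>40])
        print('   colors', np.median(p[m],0))
E
```

```text
top bench z -6.926622690928633e-05 0.0031338219494954052
hub [0.42  0.25  0.075] [(np.float64(0.004), 451), (np.float64(0.008), 665), (np.float64(0.012), 194), (np.float64(0.076), 51), (np.float64(0.08), 81)]
   colors [46. 47. 48.]
wheel [ 0.665 -0.142 -0.002] [(np.float64(0.004), 153), (np.float64(0.012), 88), (np.float64(0.016), 513), (np.float64(0.02), 508), (np.float64(0.024), 59), (np.float64(0.036), 91), (np.float64(0.04), 219), (np.float64(0.044), 54)]
   colors [95. 54. 35.]
post [0.631 0.086 0.068] [(np.float64(0.004), 105), (np.float64(0.016), 239), (np.float64(0.02), 402), (np.float64(0.024), 131), (np.float64(0.032), 104), (np.float64(0.036), 772), (np.float64(0.04), 513), (np.float64(0.044), 48), (np.float64(0.14), 46)]
   colors [46. 49. 49.]
col [ 0.391 -0.273  0.001] [(np.float64(0.004), 266), (np.float64(0.056), 228), (np.float64(0.06), 248)]
   colors [116. 111.  52.]
c2 [ 0.471 -0.174  0.002] [(np.float64(0.004), 238), (np.float64(0.056), 296), (np.float64(0.06), 261)]
   colors [117. 117.  55.]
c3 [ 0.38  -0.113  0.003] [(np.float64(0.004), 250), (np.float64(0.05
[... 1376 characters left out ...]
[88.  50.5 26. ]
post [0.635 0.106 0.051] [(np.float64(0.004), 102), (np.float64(0.008), 113), (np.float64(0.012), 117), (np.float64(0.016), 202), (np.float64(0.02), 449), (np.float64(0.024), 137), (np.float64(0.028), 93), (np.float64(0.032), 99), (np.float64(0.036), 894), (np.float64(0.04), 327)]
   colors [57.  69.  67.5]
col [ 0.39  -0.235  0.051] [(np.float64(0.008), 44), (np.float64(0.012), 47), (np.float64(0.016), 52), (np.float64(0.02), 44), (np.float64(0.024), 42), (np.float64(0.032), 47), (np.float64(0.036), 50), (np.float64(0.04), 42), (np.float64(0.044), 66), (np.float64(0.048), 78), (np.float64(0.052), 87), (np.float64(0.056), 332), (np.float64(0.06), 92)]
   colors [75. 57. 24.]
```

Run:
```python
import cv2,numpy as np
p=cv2.imread('pics/top0.png')
a=[cv2.resize(p[v-35:v+35,u-35:u+35],(390,290),interpolation=cv2.INTER_CUBIC) for u,v in((192,276),(370,173),(270,180),(430,290))]
cv2.imwrite('pics/z.png',np.vstack([np.hstack(a[:2]),np.hstack(a[2:])]))
p=cv2.imread('pics/side0.png')
a=[cv2.resize(p[v-50:v+50,u-50:u+50],(390,290),interpolation=cv2.INTER_CUBIC) for u,v in((331,380),(259,237),(235,285),(379,212))]
cv2.imwrite('pics/z2.png',np.vstack([np.hstack(a[:2]),np.hstack(a[2:])]))
```

```text
(no output)
```

View pics/z.png

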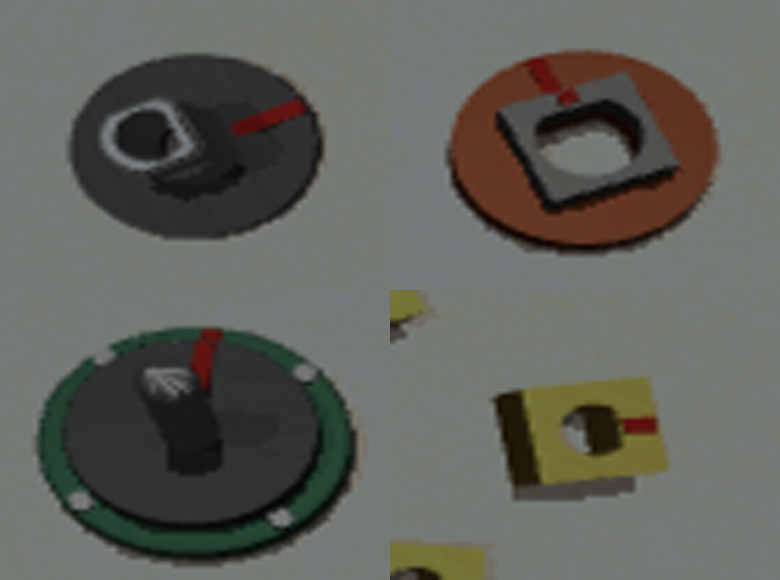

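View pics/z2.png

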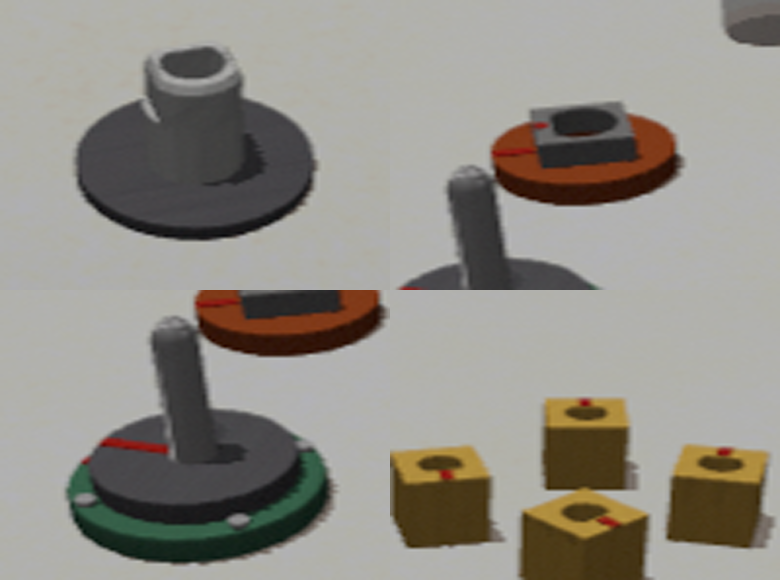

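```bash
cat > fit.py <<'E'
from meas import *
from scipy.optimize import minimize
def proj(n,P):
    c=r.camera_params(n);Y=P@np.array(c['R']).T+np.array(c['t'])
    return np.c_[Y[:,0]/Y[:,2]*c['fx']+c['cx'],Y[:,1]/Y[:,2]*c['fy']+c['cy']]
a=np.linspace(0,2*np.pi,73)[:-1]
def cyl(rad,z0,z1): return np.vstack([np.c_[rad*np.cos(a),rad*np.sin(a),0*a+z] for z in(z0,z1)])
def box(h,z0,z1): return np.array([[x,y,z] for x in(-h,h) for y in(-h,h) for z in(z0,z1)],float)
def fitsil(n,mask,pts,x0,yaw0=None):
    """mask float; fit convex silhouette"""
    S=8
    def rend(x):
        th=x[2]/50 if len(x)>2 else 0
        c,s=np.cos(th),np.sin(th)
        P=pts@np.array([[c,s,0],[-s,c,0],[0,0,1]])+[x[0]/1000,x[1]/1000,0]
        q=proj(n,P)-o
        h=cv2.convexHull((q).astype(np.float32))[:,0]
        im=np.zeros((H*S,W*S),np.uint8)
        cv2.fillConvexPoly(im,np.round(((h+.5)*S-.5)*16).astype(np.int32),1,shift=4)
        return im.reshape(H,S,W,S).mean((1,3))
    q=proj(n,pts+[x0[0],x0[1],0]);o=np.floor(q.min(0)-10);W,H=(np.ceil(q.max(0)+10)-o).astype(int)
    M=mask[int(o[1]):int(o[1])+H,int(o[0]):int(o[0])+W].astype(float)
    f=lambda x:((rend(x)-M)**2).sum()
    X0=np.array([x0[0]*1000,x0[1]*1000]+([] if yaw0 is None else [yaw0*50]))
    sim=np.vstack([X0]+[X0+5*e for e in np.eye(len(X0))])
    s=minimize(f,X0,method='Nelder-Mead',options=dict(initial_simplex=sim,xatol=.02,fatol=.01,maxiter=300))
    x=s.x.copy();x[:2]/=1000
    if len(x)>2:x[2]=np.degrees(x[2]/50)
    return x,s.fun,M.sum()
def fillm(m):
    m=cv2.morphologyEx(m.astype(np.uint8),cv2.MORPH_OPEN,np.ones((2,2),np.uint8))
    c,_=cv2.findContours(m,cv2.RETR_EXTERNAL,cv2.CHAIN_APPROX_NONE);o=np.zeros_like(m)
    c=[k for k in c if cv2.contourArea(k)>60];cv2.drawContours(o,c,-1,1,-1);return o
E
cat > run1.py <<'E'
from fit import *
G0={'hub':(.424,.253),'wheel':(.635,-.137),'post':(.62,.095),'col':(.385,-.265)}
for n in('top','side'):
    f=np.load('pics/%s0.npz'%n);p=f['p'].astype(int)
    R,G,B=p[...,0],p[...,1],p[...,2]; red=(R>100)&(G<55)&(B<55)&(R>2.2*G)
    br=fillm((R-B>25)); dk=fillm((p.max(-1)<85)|red|(G-R>12)); gr=fillm((G-R>12)&(G-B>5)|(p.max(-1)<85)|red)
    cv2.imwrite('pics/m_%s.png'%n,np.dstack([br,dk,gr])*255)
    print(n,'wheel',fitsil(n,br,cyl(.055,0,.02),G0['wheel']))
    print(n,'wheel dk',fitsil(n,dk,cyl(.055,0,.02),G0['wheel']))
    print(n,'hub',fitsil(n,dk,cyl(.05,0,.01),G0['hub']))
    print(n,'foot',fitsil(n,gr,cyl(.065,0,.022),G0['post']))
    print(n,'col',fitsil(n,br,box(.025,0,.06),G0['col'],0.1))
E
python3 run1.py
```

```text
top wheel (array([ 0.65797787, -0.14080995]), np.float64(54.769287109375), np.float64(1780.0))
top wheel dk (array([ 0.64878828, -0.13978811]), np.float64(954.76953125), np.float64(872.0))
top hub (array([0.42314816, 0.2644579 ]), np.float64(20.415771484375), np.float64(1614.0))
top foot (array([0.63708054, 0.08841296]), np.float64(72.905029296875), np.float64(2554.0))
top col (array([ 0.38941463, -0.26658864,  6.83315555]), np.float64(96.5302734375), np.float64(568.0))
side wheel (array([ 0.65563268, -0.12955573]), np.float64(450.470703125), np.float64(848.0))
side wheel dk (array([ 0.65537572, -0.12978469]), np.float64(660.073486328125), np.float64(767.0))
side hub (array([0.42349138, 0.27215206]), np.float64(252.20556640625), np.float64(2560.0))
side foot (array([0.63945572, 0.09479186]), np.float64(270.83984375), np.float64(2778.0))
side col (array([ 0.38946143, -0.25398652,  7.53511142]), np.float64(233.908935546875), np.float64(921.0))
```

Run:
```python
import cv2,numpy as np
a=cv2.imread('pics/m_top.png');b=cv2.imread('pics/m_side.png')
cv2.imwrite('pics/m.png',cv2.resize(np.hstack([a[100:400],b[100:400]]),(800,188)))
```

```text
(no output)
```

View pics/m.png

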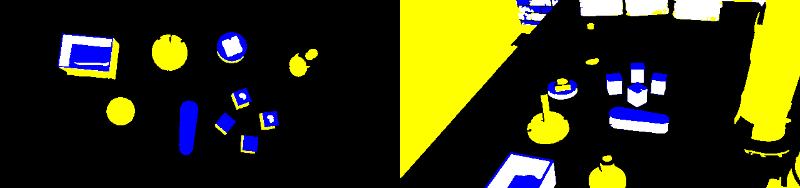

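```bash
cat > fg.py <<'E'
from fit import *
def fg(p):
    p=p.astype(int)
    mx,mn=p.max(-1),p.min(-1)
    return ((mx-mn)>0.30*mx)|(mx<62)
E
python3 - <<'E'
from fg import *
out=[]
for n in('top','side'):
    p=np.load('pics/%s0.npz'%n)['p']
    for nm,(u,v) in {'top':dict(bench=(230,240),hubsh=(240,276),colside=(418,292),colsh=(426,304),flange=(180,290)),'side':dict(bench=(280,280),fl=(345,395),hubsh=(365,380),flr=(331,404),grey=(255,229),colside=(380,225))}[n].items(): print(n,nm,p[v,u])
    m=fg(p); out.append(cv2.resize((p*0.4+m[...,None]*np.array([0,0,150])).clip(0,255).astype(np.uint8)[110:420,80:500],(400,295)))
cv2.imwrite('pics/m2.png',np.hstack(out))
E
```

```text
top bench [117 122 114]
top hubsh [118 122 117]
top colside [32 24  9]
top colsh [72 67 62]
top flange [45 46 47]
side bench [177 177 178]
side fl [68 66 70]
side hubsh [175 175 169]
side flr [72 71 74]
side grey [38 38 35]
side colside [73 56 24]
```

View pics/m2.png

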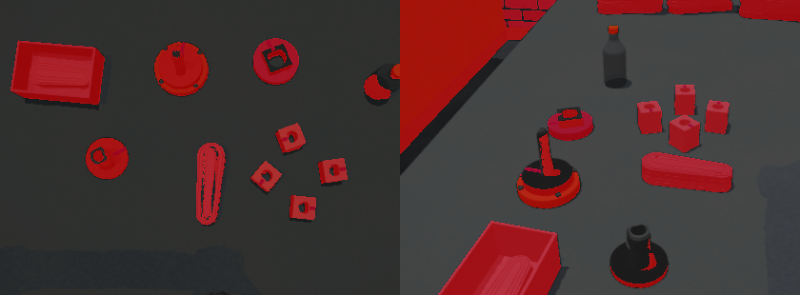

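```bash
cat > fg.py <<'E'
from fit import *
def fg(n,p):
    p=p.astype(int); mx,mn=p.max(-1),p.min(-1)
    m=((mx-mn)>0.30*mx)|(mx<(66 if n=='top' else 105))
    m=m.astype(np.uint8)
    c,_=cv2.findContours(m,cv2.RETR_EXTERNAL,cv2.CHAIN_APPROX_NONE);o=np.zeros_like(m)
    cv2.drawContours(o,[k for k in c if cv2.contourArea(k)>60],-1,1,-1);return o
def wfit(n,m,pts,x0,yaw0=None,prot=None,it=2):
    x=np.array(x0,float)
    for _ in range(it):
        mm=m.astype(float)
        if prot is not None:
            q=proj(n,prot+[x[0],x[1],0]); h=cv2.convexHull(q.astype(np.float32))[:,0]
            P=np.zeros(m.shape,np.uint8);cv2.fillConvexPoly(P,np.round(h).astype(np.int32),1);P=cv2.dilate(P,np.ones((5,5),np.uint8))
            # set protrusion pixels to model's own prediction
            q=proj(n,pts+[x[0],x[1],0]); h=cv2.convexHull(q.astype(np.float32))[:,0]
            Q=np.zeros(m.shape,np.uint8);cv2.fillConvexPoly(Q,np.round(h).astype(np.int32),1)
            mm[P>0]=Q[P>0]
        s=fitsil(n,mm,pts,x[:2],yaw0); x=s[0]
        if prot is None:break
    return x.round(4),round(float(s[1]),1),s[2]
def redpts(n,p,z,c,r0,r1):
    p=p.astype(int);R,G,B=p[...,0],p[...,1],p[...,2]
    v,u=np.nonzero((R>1.9*G)&(R>1.9*B)&(G<.8*B+18)&(R>60))
    X=rays(n,np.c_[u,v],z);d=X[:,:2]-c;k=(np.hypot(*d.T)<r1)&(np.hypot(*d.T)>r0)
    return d[k]
E
cat > run1.py <<'E'
from fg import *
G0={'hub':(.423,.264),'wheel':(.657,-.139),'post':(.638,.09),'col':(.3895,-.265)}
for n in('top','side'):
    p=np.load('pics/%s0.npz'%n)['p'];m=fg(n,p)
    print(n,'wheel',wfit(n,m,cyl(.055,0,.02),G0['wheel'],prot=cyl(.04,.02,.042)))
    print(n,'hub',wfit(n,m,cyl(.05,0,.01),G0['hub'],prot=cyl(.021,.01,.082)))
    print(n,'foot',wfit(n,m,cyl(.065,0,.022),G0['post'],prot=np.vstack([cyl(.052,.022,.04),cyl(.012,.04,.144)])))
    print(n,'col',wfit(n,m,box(.025,0,.06),G0['col'],0.1))
E
python3 run1.py
```

```text
top wheel (array([ 0.6584, -0.1381]), 17.3, np.float64(1869.0))
top hub (array([0.4257, 0.2664]), 20.1, np.float64(1567.0))
top foot (array([0.6403, 0.0908]), 45.1, np.float64(2531.0))
top col (array([ 0.3916, -0.2632,  8.3206]), 9.9, np.float64(663.0))
side wheel (array([ 0.6585, -0.135 ]), 265.4, np.float64(1551.0))
side hub (array([0.4254, 0.2702]), 46.7, np.float64(2516.0))
side foot (array([0.6415, 0.0926]), 56.5, np.float64(2786.0))
side col (array([ 0.3916, -0.259 ,  5.6145]), 241.9, np.float64(898.0))
```

```bash
cat > yaw.py <<'E'
from fg import *
def ang(d): m=d.mean(0); return round(float(np.degrees(np.arctan2(m[1],m[0]))),2),len(d)
if __name__=='__main__':
  for n,C in(('top',dict(hub=(.4257,.2664),wheel=(.6584,-.1381),post=(.6403,.0908),col=(.3916,-.2632))),('side',dict(hub=(.4254,.2702),wheel=(.6585,-.135),post=(.6415,.0926),col=(.3916,-.259)))):
    p=np.load('pics/%s0.npz'%n)['p']
    print(n,'hub',ang(redpts(n,p,.01,C['hub'],.02,.052)),'post seat',ang(redpts(n,p,.04,C['post'],.012,.052)),'wheel',ang(redpts(n,p,.02,C['wheel'],.033,.054) if n=='side' else redpts(n,p,.02,C['wheel'],.03,.054)),'wheeltop',ang(redpts(n,p,.042,C['wheel'],.01,.028)),'col',ang(redpts(n,p,.06,C['col'],.005,.03)))
    # wheel block yaw: grey/ dark inside disc
    if n=='top':
        q=p.astype(int);m=((q.max(-1)-q.min(-1))<.3*q.max(-1)).astype(np.uint8)
        m=((q[...,0]-q[...,2])<22)
        v,u=np.nonzero(m);X=rays(n,np.c_[u,v],.042);k=np.hypot(*(X[:,:2]-C['wheel']).T)<.043
        mm=np.zeros_like(m,np.uint8);mm[v[k],u[k]]=1
        c,_=cv2.findContours(mm,cv2.RETR_EXTERNAL,cv2.CHAIN_APPROX_NONE);o=np.zeros_like(mm);c=max(c,key=cv2.contourArea);cv2.drawContours(o,[cv2.convexHull(c)],-1,1,-1)
        for y0 in(10,30): print('block fit',wfit(n,o,box(.028,.02,.042),C['wheel'],np.radians(y0)))
E
python3 yaw.py
python3 - <<'E'
from h import *
from scipy.spatial.transform import Rotation as R
o=r.observe();print(R.from_rotvec(o['tcp_rot']).as_matrix().round(3),r.grasp_offset)
E
```

```text
top hub (-62.54, 46) post seat (-6.26, 34) wheel (21.1, 41) wheeltop (21.07, 10) col (-80.27, 18)
block fit (array([ 0.6579, -0.1376, 21.7142]), 16.4, np.float64(716.0))
block fit (array([ 0.6578, -0.1376, 22.0175]), 16.9, np.float64(716.0))
side hub (nan, 0) post seat (-2.67, 52) wheel (11.26, 25) wheeltop (21.62, 5) col (-79.32, 4)
[[ 0.229  0.973 -0.   ]
 [ 0.973 -0.229 -0.002]
 [-0.002 -0.    -1.   ]] -0.0188yaw.py:2: RuntimeWarning: Mean of empty slice.
  def ang(d): m=d.mean(0); return round(float(np.degrees(np.arctan2(m[1],m[0]))),2),len(d)
  ret = um.true_divide(
```

Estimated yaws are wheel 21.5°, hub −62.5°, post about −5° and collar about −81°. I'll write a row planner. I'll also use two-way grasps to centre each part in the robot frame, since the cameras disagree by about 3 mm.

```bash
cat > plan.py <<'E'
import sys,json
from h import *
from scipy.spatial.transform import Rotation as Rn
def st():
    o=r.observe();M=Rn.from_rotvec(o['tcp_rot']).as_matrix()
    return o,o['ee_pos'],np.degrees(np.arctan2(M[1,0],M[0,0]))
def plan(wps):
    """wps: list of (x,y,z,psi,n) ; prints tool-frame steps"""
    o,P,psi=st();P=P.copy()
    print('t %.2f'%o['t'],'P',P.round(4),'psi %.2f'%psi,'q',o['qpos'].round(2))
    for x,y,z,s,n in wps:
        T=np.array([x,y,z]);d=(T-P)/n;dp=(s-psi)/n;out=[]
        for i in range(n):
            a=np.radians(psi+dp*i);c,si=np.cos(a),np.sin(a)
            out.append([round(d[0]*c+d[1]*si,4),round(d[0]*si-d[1]*c,4),round(-d[2],4),round(-np.radians(dp),4)])
        for w in out:print(w)
        print('--'); P=T;psi=s
if __name__=='__main__': plan(json.loads(sys.argv[1]))
E
python3 plan.py '[[0.4245,0.2702,0.16,117.5,14],[0.4245,0.2702,0.048,117.5,4]]'
```

```text
t 0.10 P [0.1486 0.6321 0.2258] psi 76.78 q [-1.08  0.5  -0.43  1.55  0.22  1.14 -0.21]
[np.float64(-0.0207), np.float64(0.0251), np.float64(0.0047), np.float64(-0.0508)]
[np.float64(-0.0219), np.float64(0.024), np.float64(0.0047), np.float64(-0.0508)]
[np.float64(-0.0231), np.float64(0.0229), np.float64(0.0047), np.float64(-0.0508)]
[np.float64(-0.0242), np.float64(0.0217), np.float64(0.0047), np.float64(-0.0508)]
[np.float64(-0.0253), np.float64(0.0204), np.float64(0.0047), np.float64(-0.0508)]
[np.float64(-0.0263), np.float64(0.0191), np.float64(0.0047), np.float64(-0.0508)]
[np.float64(-0.0272), np.float64(0.0177), np.float64(0.0047), np.float64(-0.0508)]
[np.float64(-0.0281), np.float64(0.0163), np.float64(0.0047), np.float64(-0.0508)]
[np.float64(-0.0289), np.float64(0.0149), np.float64(0.0047), np.float64(-0.0508)]
[np.float64(-0.0296), np.float64(0.0134), np.float64(0.0047), np.float64(-0.0508)]
[np.float64(-0.0303), np.float64(0.0119), np.float64(0.0047), np.float64(-0.0508)]
[np.float64(-0.0308), np.float64(0.0103), np.float64(0.0047), np.float64(-0.0508)]
[np.float64(-0.0313), np.float64(0.0088), np.float64(0.0047), np.float64(-0.0508)]
[np.float64(-0.0317), np.float64(0.0072), np.float64(0.0047), np.float64(-0.0508)]
--
[np.float64(0.0), np.float64(0.0), np.float64(0.028), np.float64(-0.0)]
[np.float64(0.0), np.float64(0.0), np.float64(0.028), np.float64(-0.0)]
[np.float64(0.0), np.float64(0.0), np.float64(0.028), np.float64(-0.0)]
[np.float64(0.0), np.float64(0.0), np.float64(0.028), np.float64(-0.0)]
--
```

```bash
sed -i 's/for w in out:print(w)/for w in out:print([float(v) for v in w])/' plan.py; python3 -m jog '[[-0.0205,0.025,0.005,-0.05,1],[-0.022,0.024,0.005,-0.05,1],[-0.023,0.023,0.005,-0.05,1],[-0.024,0.0215,0.005,-0.05,1],[-0.025,0.0205,0.005,-0.05,1],[-0.0265,0.019,0.005,-0.05,1],[-0.027,0.0175,0.005,-0.05,1],[-0.028,0.0165,0.005,-0.05,1],[-0.029,0.015,0.005,-0.05,1],[-0.0295,0.0135,0.005,-0.05,1]]' 15; python3 plan.py '[[0.4245,0.2702,0.15,117.5,4],[0.4245,0.2702,0.048,117.5,4]]'
```

```text
t: 1.1
ee_pos: [0.3453, 0.373, 0.1763]
tcp_rot: [-1.901, -2.501, 0.001]
force: [0.4, 0.2, 0.6]
opening: 0.0918
t 1.10 P [0.3453 0.373  0.1763] psi 105.54 q [-0.49  0.31 -0.46  1.95  0.17  0.92  0.81]
[-0.0301, 0.0122, 0.0066, -0.0522]
[-0.0307, 0.0106, 0.0066, -0.0522]
[-0.0312, 0.009, 0.0066, -0.0522]
[-0.0316, 0.0074, 0.0066, -0.0522]
--
[0.0, 0.0, 0.0255, -0.0]
[0.0, 0.0, 0.0255, -0.0]
[0.0, 0.0, 0.0255, -0.0]
[0.0, 0.0, 0.0255, -0.0]
--
```

```bash
python3 -m jog '[[-0.03,0.012,0.0065,-0.05,1],[-0.0305,0.0105,0.0065,-0.05,1],[-0.031,0.009,0.0065,-0.05,1],[-0.0315,0.0075,0.0065,-0.05,1],[0,0,0,0,1],[0,0,0,0,1]]'; python3 plan.py '[[0.4245,0.2702,0.15,117.5,1],[0.4245,0.2702,0.048,117.5,4]]'
python3 - <<'E'
from h import *
snap('side','s1')
E
```

```text
t: 1.7
ee_pos: [0.4231, 0.2709, 0.1503]
tcp_rot: [-1.648, -2.674, 0.001]
force: [-0.7, 0.8, -0.3]
opening: 0.0918
t 1.70 P [0.4231 0.2709 0.1503] psi 116.72 q [-0.26  0.34 -0.43  1.99  0.18  0.86  1.25]
[-0.0012, 0.0009, 0.0003, -0.0135]
--
[0.0, 0.0, 0.0255, -0.0]
[0.0, 0.0, 0.0255, -0.0]
[0.0, 0.0, 0.0255, -0.0]
[0.0, 0.0, 0.0255, -0.0]
--
```

View pics/s1.png

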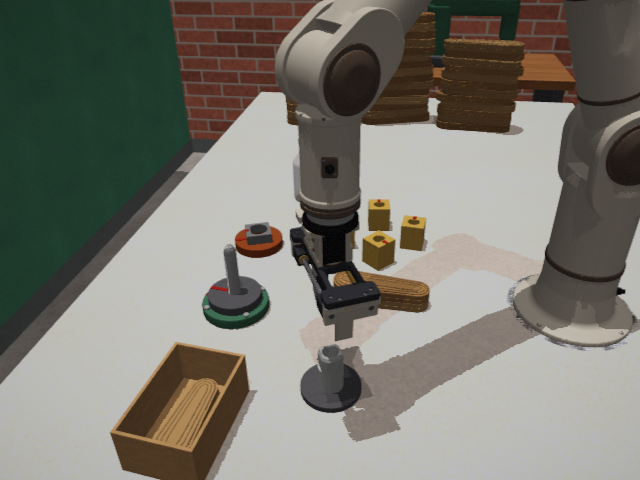

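The side view shows the gripper over the hub, with the jaw at about (343,325) and the hub top at (330,352). Descending and gripping to centre it.

```bash
python3 -m jog '[[-0.001,0.001,0.0255,-0.0135,1],[0,0,0.0255,0,1],[0,0,0.0255,0,1],[0,0,0.0255,0,1],[0,0,0,0,-1],[0,0,0,0,-1],[0,0,0,0,-1],[0,0,0,0,-1]]' 8; python3 plan.py '[]'
```

```text
t: 2.55
ee_pos: [0.4253, 0.2722, 0.0502]
tcp_rot: [1.625, 2.687, 0.004]
force: [0.2, -0.8, 0.3]
opening: 0.0641
t 2.55 P [0.4253 0.2722 0.0502] psi 117.68 q [-0.32  0.5  -0.37  2.04  0.29  0.65  1.18]
```

```bash
python3 -m jog '[[0,0,0,0,-1],[0,0,0,0,-1],[0,0,0,0,-1],[0,0,0,0,-1],[0,0,0,0,-1],[0,0,0,0,-1]]' 8; python3 plan.py '[]'
```

```text
t: 3.15
ee_pos: [0.4246, 0.2713, 0.0489]
tcp_rot: [1.626, 2.688, 0.0]
force: [-0.8, -0.6, 3.2]
opening: 0.0361
t 3.15 P [0.4246 0.2713 0.0489] psi 117.65 q [-0.32  0.5  -0.37  2.04  0.29  0.65  1.18]
```

```bash
python3 -m jog '[[0,0,0,0,0.6],[0,0,0,0,0.6],[0,0,0,0,0.6],[-0.0025,0,0,0.1428,0.6],[0,0,0,0.1428,0.6],[0,0,0,0.1428,0.6],[0,0,0,0.1428,0.6],[0,0,0,0.1428,0.6],[0,0,0,0.1428,0.6],[0,0,0,0.1428,0.6]]' 8;python3 -m jog '[[0,0,0,0.1428,0.6],[0,0,0,0.1428,0.6],[0,0,0,0.1428,0.6],[0,0,0,0.1428,0.6],[0,0,0,0,-1],[0,0,0,0,-1],[0,0,0,0,-1],[0,0,0,0,-1],[0,0,0,0,-1],[0,0,0,0,-1]]' 8; python3 plan.py '[]'
```

```text
t: 4.15
ee_pos: [0.4255, 0.269, 0.0486]
tcp_rot: [-2.72, -1.572, 0.0]
force: [0.2, -0.0, -0.3]
opening: 0.0737
t: 5.15
ee_pos: [0.4258, 0.269, 0.0487]
tcp_rot: [-3.05, -0.751, -0.0]
force: [0.3, 0.3, -0.9]
opening: 0.0398
t 5.15 P [0.4258 0.269  0.0487] psi 27.68 q [-0.63  0.47  0.02  2.05 -0.02  0.62 -0.12]
```

```bash
python3 -m jog '[[0,0,0,0,-1],[0,0,0,0,-1]]' 8; python3 plan.py '[]';python3 - <<'E'
from h import *
snap('side','s2')
E
```

```text
t: 5.35
ee_pos: [0.4257, 0.269, 0.0487]
tcp_rot: [-3.05, -0.751, -0.0]
force: [0.5, -0.3, -1.7]
opening: 0.0393
t 5.35 P [0.4257 0.269  0.0487] psi 27.67 q [-0.63  0.47  0.02  2.05 -0.02  0.62 -0.12]
```

View pics/s2.png

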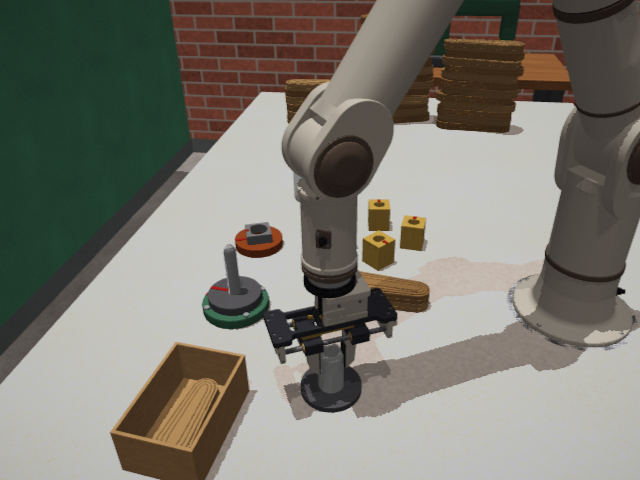

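Opening is 39.3 mm where 35 mm was expected. The tips probably sit on the boss below the grip flats, so I'll open, rise 8 mm and close again.

```bash
python3 -m jog '[[0,0,0,0,0.2],[0,0,-0.008,0,0.2],[0,0,0,0,-1],[0,0,0,0,-1],[0,0,0,0,-1],[0,0,0,0,-1],[0,0,0,0,-1]]' 8; python3 plan.py '[]'
```

```text
t: 6.1
ee_pos: [0.4257, 0.2691, 0.0568]
tcp_rot: [-3.05, -0.751, -0.0]
force: [-0.8, 0.5, 2.5]
opening: 0.0352
t 6.10 P [0.4257 0.2691 0.0568] psi 27.66 q [-0.63  0.46  0.02  2.05 -0.02  0.63 -0.12]
```

Opening is now 35.2 mm, so the hub axis is at about (0.4257, 0.2691) with yaw −62.3°. On to the wheel.

```bash
python3 plan.py '[[0.4257,0.2691,0.136,27.66,2],[0.658,-0.136,0.13,21.5,12],[0.658,-0.136,0.022,21.5,4]]'
```

```text
t 6.10 P [0.4257 0.2691 0.0568] psi 27.66 q [-0.63  0.46  0.02  2.05 -0.02  0.63 -0.12]
[0.0, 0.0, -0.0396, -0.0]
[0.0, 0.0, -0.0396, -0.0]
--
[0.0015, 0.0389, 0.0005, 0.009]
[0.0018, 0.0389, 0.0005, 0.009]
[0.0022, 0.0389, 0.0005, 0.009]
[0.0025, 0.0388, 0.0005, 0.009]
[0.0029, 0.0388, 0.0005, 0.009]
[0.0032, 0.0388, 0.0005, 0.009]
[0.0036, 0.0388, 0.0005, 0.009]
[0.0039, 0.0387, 0.0005, 0.009]
[0.0043, 0.0387, 0.0005, 0.009]
[0.0046, 0.0386, 0.0005, 0.009]
[0.0049, 0.0386, 0.0005, 0.009]
[0.0053, 0.0386, 0.0005, 0.009]
--
[0.0, 0.0, 0.027, -0.0]
[0.0, 0.0, 0.027, -0.0]
[0.0, 0.0, 0.027, -0.0]
[0.0, 0.0, 0.027, -0.0]
--
```

```bash
python3 -m jog '[[0,0,0,0,1],[0,0,-0.04,0,1],[0,0,-0.04,0,1],[0.0015,0.039,0.0005,0.009,1],[0.002,0.039,0.0005,0.009,1],[0.002,0.039,0.0005,0.009,1],[0.0025,0.039,0.0005,0.009,1],[0.003,0.039,0.0005,0.009,1],[0.003,0.039,0.0005,0.009,1],[0.0035,0.039,0.0005,0.009,1]]' 8;python3 -m jog '[[0.004,0.0385,0.0005,0.009,1],[0.0045,0.0385,0.0005,0.009,1],[0.0045,0.0385,0.0005,0.009,1],[0.005,0.0385,0.0005,0.009,1],[0.005,0.0385,0.0005,0.009,1],[0,0,0,0,1],[0,0,0,0,1]]' 8; python3 plan.py '[[0.658,-0.136,0.132,21.5,1],[0.658,-0.136,0.022,21.5,4]]'
```

```text
t: 7.1
ee_pos: [0.5619, 0.0301, 0.133]
tcp_rot: [-3.073, -0.654, 0.001]
force: [0.4, 0.4, -0.3]
opening: 0.0921
t: 7.8
ee_pos: [0.6574, -0.138, 0.1298]
tcp_rot: [-3.087, -0.581, 0.002]
force: [0.5, 0.8, -0.1]
opening: 0.0916
t 7.80 P [ 0.6574 -0.138   0.1298] psi 21.33 q [ 0.04  0.61  0.18  1.59 -0.12  0.96  0.63]
[0.0013, -0.0016, -0.0022, -0.0029]
--
[0.0, 0.0, 0.0275, -0.0]
[0.0, 0.0, 0.0275, -0.0]
[0.0, 0.0, 0.0275, -0.0]
[0.0, 0.0, 0.0275, -0.0]
--
```

```bash
python3 -m jog '[[0.001,-0.0015,0.027,0,1],[0,0,0.027,0,1],[0,0,0.027,0,0.6],[0,0,0.0265,0,0.4],[0,0,0,0,-1],[0,0,0,0,-1],[0,0,0,0,-1],[0,0,0,0,-1],[0,0,0,0,-1]]' 8; python3 plan.py '[]'
```

```text
t: 8.7
ee_pos: [0.6581, -0.1339, 0.0233]
tcp_rot: [-3.085, -0.586, 0.0]
force: [-0.2, 1.3, -1.6]
opening: 0.0557
t 8.70 P [ 0.6581 -0.1339  0.0233] psi 21.51 q [ 0.05  0.74  0.15  1.63 -0.15  0.78  0.65]
```

```bash
python3 -m jog '[[0,0,0,0,1],[0,0,0,0,1],[0,0,0,0,1],[0,0,0,0,1],[0,0,0,-0.1428,1],[0,0,0,-0.1428,1],[0,0,0,-0.1428,1],[0,0,0,-0.1428,1],[0,0,0,-0.1428,1],[0,0,0,-0.1428,1]]' 8;python3 -m jog '[[0,0,0,-0.1428,1],[0,0,0,-0.1428,1],[0,0,0,-0.1428,1],[0,0,0,-0.1428,1],[0,0,0,-0.1428,0.3],[0,0,0,0,-1],[0,0,0,0,-1],[0,0,0,0,-1],[0,0,0,0,-1],[0,0,0,0,-1]]' 15; python3 plan.py '[]'
```

```text
t: 9.7
ee_pos: [0.6583, -0.1351, 0.0233]
tcp_rot: [2.559, 1.822, -0.0]
force: [1.3, -0.5, 0.1]
opening: 0.0914
t: 10.7
ee_pos: [0.6583, -0.1349, 0.0232]
tcp_rot: [1.77, 2.595, -0.0]
force: [0.4, -0.4, -0.5]
opening: 0.0558
t 10.70 P [ 0.6583 -0.1349  0.0232] psi 111.42 q [ 0.32  0.75 -0.23  1.62  0.22  0.8   1.94]
```

```bash
python3 -m jog '[[0,0,0,0,-1],[0,0,-0.02,0,-1],[0,0,-0.04,0,-1],[0,0,-0.05,0,-1],[0,0,-0.05,0,-1],[0,0,0,0,-1]]' 30;  python3 plan.py '[[0.4257,0.2691,0.18,27.66,14]]'
python3 - <<'E'
from h import *
snap('side','s3');snap('top','t3')
E
```

```text
t: 11.3
ee_pos: [0.6636, -0.1352, 0.1919]
tcp_rot: [1.762, 2.586, 0.009]
force: [1.5, -0.4, -0.5]
opening: 0.0559
t 11.30 P [ 0.6636 -0.1352  0.1919] psi 111.46 q [ 0.35  0.55 -0.27  1.53  0.16  1.07  1.99]
[0.0331, -0.0053, 0.0009, 0.1045]
[0.0324, -0.0087, 0.0009, 0.1045]
[0.0313, -0.012, 0.0009, 0.1045]
[0.0299, -0.0152, 0.0009, 0.1045]
[0.0281, -0.0182, 0.0009, 0.1045]
[0.0261, -0.0211, 0.0009, 0.1045]
[0.0237, -0.0237, 0.0009, 0.1045]
[0.0211, -0.026, 0.0009, 0.1045]
[0.0183, -0.0281, 0.0009, 0.1045]
[0.0153, -0.0298, 0.0009, 0.1045]
[0.0121, -0.0313, 0.0009, 0.1045]
[0.0088, -0.0323, 0.0009, 0.1045]
[0.0053, -0.0331, 0.0009, 0.1045]
[0.0019, -0.0335, 0.0009, 0.1045]
--
```

View pics/s3.png

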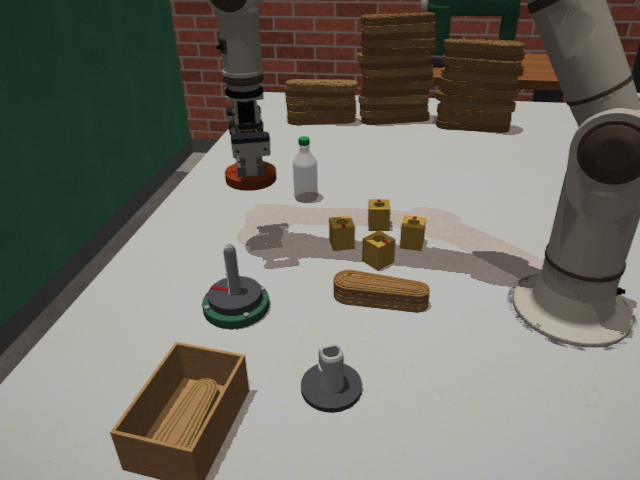

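The wheel is held at (250,175) and the hub still stands at (331,375). Carrying it to the hub.

```bash
python3 -m jog '[[0.033,-0.0055,0.001,0.1045,-1],[0.0325,-0.0085,0.001,0.1045,-1],[0.0315,-0.012,0.001,0.1045,-1],[0.03,-0.015,0.001,0.1045,-1],[0.028,-0.018,0.001,0.1045,-1],[0.026,-0.021,0.001,0.1045,-1],[0.0235,-0.0235,0.001,0.1045,-1],[0.021,-0.026,0.001,0.1045,-1],[0.0185,-0.028,0.001,0.1045,-1],[0.0155,-0.03,0.001,0.1045,-1]]' 30;  python3 plan.py '[[0.4257,0.2691,0.165,27.66,4]]'
```

```text
t: 12.4
ee_pos: [0.4859, 0.1544, 0.1706]
tcp_rot: [-2.831, -1.36, 0.008]
force: [0.2, 0.3, -2.4]
opening: 0.0559
t 12.40 P [0.4859 0.1544 0.1706] psi 51.33 q [-0.2   0.3  -0.19  1.95  0.07  0.9   0.47]
[0.013, -0.0297, 0.0014, 0.1033]
[0.0099, -0.0309, 0.0014, 0.1033]
[0.0066, -0.0317, 0.0014, 0.1033]
[0.0033, -0.0322, 0.0014, 0.1033]
--
```

Run:
```python
from fg import *
from yaw import ang
p=np.load('pics/s3.npz')['p'];m=fg('side',p)
print('hub',wfit('side',m,cyl(.05,0,.01),(.4257,.2691),prot=cyl(.021,.01,.082)))
print('foot',wfit('side',m,cyl(.065,0,.022),(.641,.092),prot=np.vstack([cyl(.052,.022,.04),cyl(.012,.04,.144)])))
print('top hub/foot')
p=np.load('pics/t3.npz')['p'];m=fg('top',p)
print('hub',wfit('top',m,cyl(.05,0,.01),(.4257,.2691),prot=cyl(.021,.01,.082)),ang(redpts('top',p,.01,(.4257,.2664),.02,.052)))
print('foot',wfit('top',m,cyl(.065,0,.022),(.641,.092),prot=np.vstack([cyl(.052,.022,.04),cyl(.012,.04,.144)])))
```

```text
hub (array([0.4247, 0.2695]), 48.7, np.float64(2508.0))
foot (array([0.6417, 0.0922]), 66.4, np.float64(2788.0))
top hub/foot
hub (array([0.4249, 0.266 ]), 29.5, np.float64(1544.0)) (-64.24, 45)
foot (array([0.641 , 0.0908]), 48.6, np.float64(2527.0))
```

```bash
python3 -m jog '[[0.013,-0.0295,0.0015,0.103,-1],[0.01,-0.031,0.0015,0.103,-1],[0.0065,-0.0315,0.0015,0.103,-1],[0.0035,-0.032,0.0015,0.103,-1],[0,0,0,0,-1],[0,0,0,0,-1],[0,0,0,0,-1]]' 30;  python3 plan.py '[[0.4257,0.2691,0.163,27.66,1]]'
python3 - <<'E'
from h import *
snap('side','s4')
E
```

```text
t: 13.1
ee_pos: [0.4281, 0.2666, 0.1658]
tcp_rot: [3.047, 0.759, -0.004]
force: [-0.4, -0.7, -2.6]
opening: 0.0557
t 13.10 P [0.4281 0.2666 0.1658] psi 27.97 q [-0.45  0.29 -0.18  1.97  0.07  0.88 -0.19]
[-0.0009, -0.0033, 0.0028, 0.0054]
--
```

View pics/s4.png

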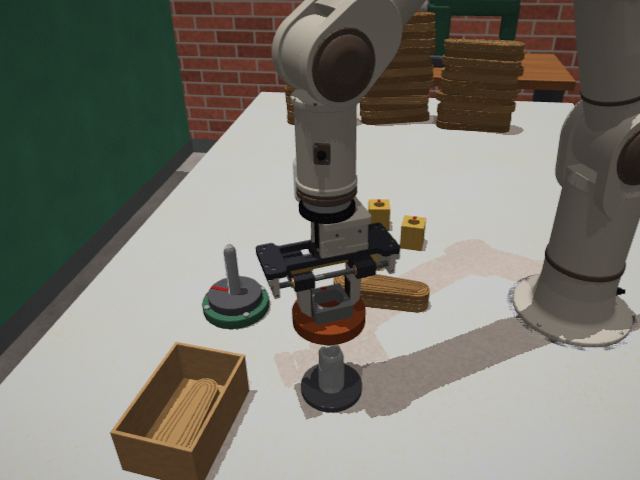

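The wheel hangs level over the hub, the wheel at (330,318) and the hub top at (331,350). Correcting and descending to just above it.

```bash
python3 -m jog '[[-0.001,-0.0033,0.02,0.0054,-1],[0,0,0.02,0,-1],[0,0,0.012,0,-1],[0,0,0,0,-1],[0,0,0,0,-1]]' 30;  python3 plan.py '[[0.4257,0.2691,0.113,27.66,1]]'
```

```text
t: 13.65
ee_pos: [0.4265, 0.2703, 0.1153]
tcp_rot: [3.051, 0.75, -0.001]
force: [0.1, 0.3, -2.9]
opening: 0.0558
t 13.65 P [0.4265 0.2703 0.1153] psi 27.63 q [-0.47  0.37 -0.18  2.01  0.09  0.77 -0.22]
[-0.0013, 0.0007, 0.0023, -0.0006]
--
```

```bash
python3 -m jog '[[0,0,0,0,-1],[0,0,0,0,-1]]' 30;  python3 plan.py '[[0.4257,0.2691,0.113,27.66,1]]'
```

```text
t: 13.85
ee_pos: [0.4269, 0.2711, 0.1161]
tcp_rot: [-3.05, -0.751, -0.003]
force: [-0.2, -0.2, -1.9]
opening: 0.0559
t 13.85 P [0.4269 0.2711 0.1161] psi 27.67 q [-0.47  0.37 -0.18  2.01  0.09  0.77 -0.22]
[-0.002, 0.0012, 0.0031, 0.0001]
--
```

```bash
python3 -m jog '[[-0.002,0.0012,0,0,-1],[0,0,0,0,-1],[0,0,0,0,-1],[0,0,0,0,-1]]' 30;  python3 plan.py '[[0.4257,0.2691,0.113,27.66,1]]'
```

```text
t: 14.25
ee_pos: [0.425, 0.2688, 0.1153]
tcp_rot: [-3.05, -0.752, -0.0]
force: [0.5, -0.2, -2.1]
opening: 0.056
t 14.25 P [0.425  0.2688 0.1153] psi 27.68 q [-0.47  0.37 -0.18  2.02  0.09  0.77 -0.22]
[0.0008, 0.0001, 0.0023, 0.0004]
--
```

```bash
python3 -m jog '[[0.0005,0,0.008,0,-1],[0,0,0.008,0,-1],[0,0,0.008,0,-1],[0,0,0,0,-1]]' 30;  python3 plan.py '[[0.4257,0.2691,0.034,27.66,5]]'
```

```text
t: 14.65
ee_pos: [0.4242, 0.2682, 0.0895]
tcp_rot: [3.049, 0.751, -0.005]
force: [-0.1, 0.2, -3.1]
opening: 0.0559
t 14.65 P [0.4242 0.2682 0.0895] psi 27.69 q [-0.47  0.41 -0.17  2.03  0.1   0.71 -0.23]
[0.0003, -0.0, 0.0111, 0.0001]
[0.0003, -0.0, 0.0111, 0.0001]
[0.0003, -0.0, 0.0111, 0.0001]
[0.0003, -0.0, 0.0111, 0.0001]
[0.0003, -0.0, 0.0111, 0.0001]
--
```

It has gone 15 mm onto the boss with almost no force. Continuing down.

```bash
python3 -m jog '[[0.0012,0,0.01,0,-1],[0,0,0.01,0,-1],[0,0,0.01,0,-1],[0,0,0.01,0,-1],[0,0,0.008,0,-1],[0,0,0,0,-1],[0,0,0,0,-1]]' 30;  python3 plan.py '[[0.4257,0.2691,0.0332,27.66,1]]'
```

```text
t: 15.35
ee_pos: [0.4264, 0.2696, 0.043]
tcp_rot: [3.05, 0.752, -0.001]
force: [0.4, 0.4, -2.2]
opening: 0.0556
t 15.35 P [0.4264 0.2696 0.043 ] psi 27.69 q [-0.49  0.49 -0.15  2.05  0.13  0.61 -0.25]
[-0.0008, 0.0001, 0.0098, 0.0004]
--
```

```bash
python3 -m jog '[[-0.0007,0,0.005,0,-1],[0,0,0.004,0,-1],[0,0,0,0,-1],[0,0,0,0,-1]]' 30;  python3 plan.py '[[0.4257,0.2691,0.0332,27.66,1]]'
```

```text
t: 15.75
ee_pos: [0.4259, 0.2693, 0.0342]
tcp_rot: [-3.05, -0.752, -0.0]
force: [0.7, -0.5, -2.9]
opening: 0.0558
t 15.75 P [0.4259 0.2693 0.0342] psi 27.69 q [-0.49  0.51 -0.15  2.05  0.13  0.59 -0.25]
[-0.0002, 0.0001, 0.001, 0.0005]
--
```

```bash
python3 -m jog '[[0,0,0.001,0,-1],[0,0,0,0,0.6],[0,0,0,0,0.6],[0,0,0,0,0.6],[0,0,-0.021,0,0.6],[0,0,0,0,0.6],[0,0,0,0,0.6]]' 30;  python3 plan.py '[[0.4257,0.2691,0.055,27.66,1]]'
python3 - <<'E'
from h import *
snap('side','s5')
E
```

```text
t: 16.45
ee_pos: [0.4264, 0.2696, 0.0546]
tcp_rot: [-3.05, -0.751, -0.002]
force: [0.7, -0.5, 0.8]
opening: 0.0733
t 16.45 P [0.4264 0.2696 0.0546] psi 27.68 q [-0.48  0.47 -0.16  2.04  0.12  0.64 -0.24]
[-0.0008, 0.0001, -0.0004, 0.0003]
--
```

Run:
```python
import cv2
p=cv2.imread('pics/s5.png');cv2.imwrite('pics/s5z.png',cv2.resize(p[260:420,230:430],(750,600),interpolation=cv2.INTER_CUBIC))
```

```text
(no output)
```

View pics/s5z.png

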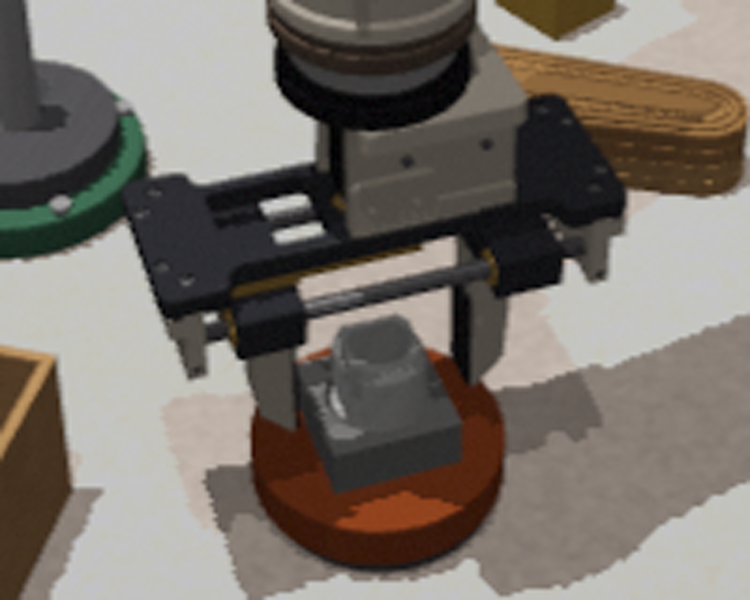

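The wheel is seated on the flange and the boss shows 30 mm above the block. Now gripping the hub.

```bash
python3 -m jog '[[-0.0007,0,-0.001,0,-1],[0,0,0,0,-1],[0,0,0,0,-1],[0,0,0,0,-1],[0,0,0,0,-1],[0,0,0,0,-1],[0,0,0,0,-1],[0,0,0,0,-1]]' 40;  python3 plan.py '[]'
```

```text
t: 17.3
ee_pos: [0.4252, 0.269, 0.0551]
tcp_rot: [-3.05, -0.752, 0.0]
force: [1.5, 1.1, -1.9]
opening: 0.0346
t 17.30 P [0.4252 0.269  0.0551] psi 27.68 q [-0.48  0.47 -0.16  2.05  0.12  0.64 -0.24]
```

Run:
```python
# refine post: tip, seat circle, stripe
from fg import *
for n in('top','side'):
    p=np.load('pics/%s0.npz'%n)['p'].astype(int);d=np.load('pics/%s0.npz'%n)['d'];X=cloud(n,d)
    c0=np.array((.641,.092))
    # seat: dark grey (low saturation) region bounded by green
    R,G,B=p[...,0],p[...,1],p[...,2]
    green=(G-R>10)
    v,u=np.nonzero(~green);Y=rays(n,np.c_[u,v],.04);k=np.hypot(*(Y[:,:2]-c0).T)<.058
    m=np.zeros(green.shape,np.uint8);m[v[k],u[k]]=1
    c,_=cv2.findContours(m,cv2.RETR_EXTERNAL,cv2.CHAIN_APPROX_NONE);c=max(c,key=cv2.contourArea);o=np.zeros_like(m);cv2.drawContours(o,[c],-1,1,-1)
    if n=='side':print('seat',n,wfit(n,o,cyl(.052,.022,.04),c0,prot=cyl(.012,.04,.144)))
    else:print('seat',n,wfit(n,o,cyl(.052,.03,.04),c0))
    for z,r0,r1 in((.04,.013,.05),):
        for cc in (c0,c0+[0,.002],c0+[0,-.002]):
            dd=redpts(n,p,z,cc,r0,r1); 
            M=dd-dd.mean(0);w=np.linalg.svd(M)[2][0]
            print(n,'stripe mean',dd.mean(0).round(4),'ang',np.degrees(np.arctan2(*dd.mean(0)[::-1])).round(2),'axis',np.degrees(np.arctan2(w[1],w[0])).round(2))
    # tip: bright pixels near top
    tip=proj(n,np.array([[.641,.092,.144]]))[0];print('tip pred',tip.round(1))
    hi=(X[...,2]>.13)&(np.hypot(X[...,0]-.641,X[...,1]-.092)<.03)&(d>0);v,u=np.nonzero(hi);print('tip pix',u.mean(),v.mean(),len(u),X[hi].mean(0).round(4))
```

```text
seat top (array([0.6402, 0.0908]), 60.9, np.float64(1720.0))
top stripe mean [ 0.0395 -0.0056] ang -8.11 axis 175.08
top stripe mean [ 0.0395 -0.0076] ang -10.93 axis 175.08
top stripe mean [ 0.0395 -0.0036] ang -5.25 axis 175.08
tip pred [264.  166.1]
tip pix 264.6770833333333 167.67708333333334 96 [0.6386 0.091  0.1403]
seat side (array([0.6466, 0.0797]), 129.6, np.float64(1740.0))
side stripe mean [ 0.0319 -0.0009] ang -1.56 axis 172.46
side stripe mean [ 0.0319 -0.0029] ang -5.13 axis 172.46
side stripe mean [0.0319 0.0011] ang 2.03 axis 172.46
tip pred [229.2 244.7]
tip pix 229.56140350877192 249.67543859649123 114 [0.6381 0.1002 0.1387]
```

Run:
```python
import cv2,numpy as np
p=cv2.imread('pics/top0.png');q=cv2.imread('pics/side0.png')
cv2.imwrite('pics/z3.png',np.hstack([cv2.resize(p[150:210,240:300],(400,400),interpolation=cv2.INTER_NEAREST),cv2.resize(q[240:325,195:280],(400,400),interpolation=cv2.INTER_NEAREST)]))
```

```text
(no output)
```

View pics/z3.png

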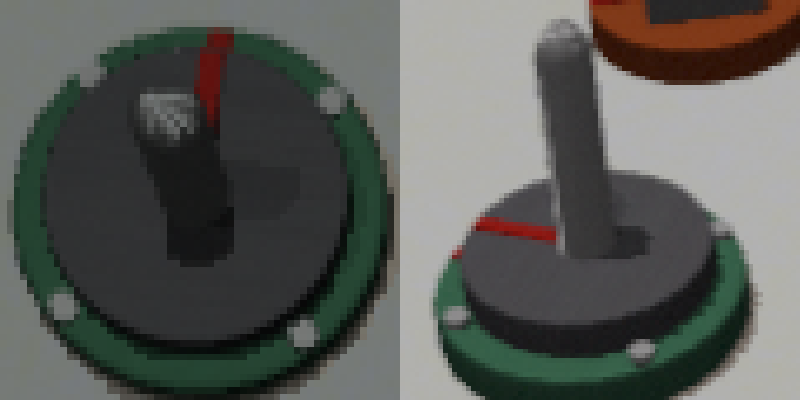

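Run:
```python
from fg import *
p=np.load('pics/top0.npz')['p'].astype(int)
S=[]
for u0,v0 in((253.5,160.8),(289.5,165),(249.3,195.9),(285.5,200)):
    a,b=int(u0)-4,int(v0)-4;w=p[b:b+10,a:a+10].min(-1).astype(float);w=np.clip(w-62,0,80)
    # restrict to connected blob
    v,u=np.mgrid[b:b+10,a:a+10];k=np.hypot(u-u0,v-v0)<3.6;w=w*k
    S.append(((u*w).sum()/w.sum(),(v*w).sum()/w.sum()))
Y=rays('top',S,.0225)[:,:2];c=Y.mean(0);print(Y.round(4),c.round(4));d=Y-c;print(np.degrees(np.arctan2(d[:,1],d[:,0])).round(1),np.hypot(*d.T).round(4))
q=np.array([(455,315),(640,350),(722,225)])/4.706+[195-.5,240-.5]
Y=rays('side',q,.0235)[:,:2];print('side',Y.round(4),circ(Y))
cc=circ(Y)[0];print(np.degrees(np.arctan2(*(Y-cc).T[::-1])))
# top tip silhouette: bias corrected
```

```text
[[0.69   0.1303]
 [0.6797 0.0447]
 [0.6068 0.1376]
 [0.5967 0.0555]] [0.6433 0.092 ]
[  39.3  -52.5  128.7 -141.9] [0.0604 0.0597 0.0584 0.0592]
side [[0.5273 0.105 ]
 [0.4501 0.1151]
 [0.4287 0.0299]] (array([0.48236346, 0.06170623]), np.float64(0.062394839564726384))
[  43.91148414  121.10271372 -149.39895242]
```

Run:
```python
from fg import *
p=np.load('pics/side0.npz')['p'].astype(int)
S=[]
for x,y in((55,315),(240,350),(322,225)):
    u0,v0=x/4.706+195-.5,y/4.706+240-.5
    a,b=int(u0)-5,int(v0)-5;w=p[b:b+12,a:a+12].min(-1).astype(float);v,u=np.mgrid[b:b+12,a:a+12];k=np.hypot(u-u0,v-v0)<4;w=np.clip(w-95,0,80)*k
    S.append(((u*w).sum()/w.sum(),(v*w).sum()/w.sum()))
print(np.round(S,1))
Y=rays('side',S,.0225)[:,:2];c,R=circ(Y);print(Y.round(4),c.round(4),R,np.degrees(np.arctan2(*(Y-c).T[::-1])).round(1), ((Y[0]+Y[2])/2).round(4))
# overlay models for several candidate axes: post column lines
# side: post left/right edges horizontally per row -> x of axis
mx=p.max(-1)
for v in(255,265,275):
    row=p[v,215:260].mean(-1);g=np.diff(row);print(v,215+g.argmin()+.5,215+g.argmax()+.5)
for c in((.641,.092),(.641,.094)):
    for z in(.05,.08,.11,.14): print(c,z,proj('side',np.array([[c[0],c[1],z]])).round(1),proj('top',np.array([[c[0],c[1],z]])).round(1))
```

```text
[[206.2 306.3]
 [245.8 313.7]
 [263.9 286. ]]
[[0.6883 0.1278]
 [0.6071 0.1374]
 [0.5958 0.0494]] [0.6425 0.0881] 0.060663848582929454 [  40.9  125.7 -140.4] [0.6421 0.0886]
255 223.5 235.5
265 224.5 236.5
275 227.5 238.5
(0.641, 0.092) 0.05 [[234.4 285.7]] [[268.  177.6]]
(0.641, 0.092) 0.08 [[232.8 273.1]] [[266.8 174.1]]
(0.641, 0.092) 0.11 [[231.1 260. ]] [[265.5 170.5]]
(0.641, 0.092) 0.14 [[229.4 246.5]] [[264.2 166.6]]
(0.641, 0.094) 0.05 [[234.  286.4]] [[267.1 177.6]]
(0.641, 0.094) 0.08 [[232.4 273.7]] [[265.9 174.1]]
(0.641, 0.094) 0.11 [[230.8 260.6]] [[264.6 170.5]]
(0.641, 0.094) 0.14 [[229.1 247.1]] [[263.2 166.6]]
```

Run:
```python
from fg import *
def dpost(z0,z1,yaw):
    t=np.linspace(-np.pi,np.pi,200);q=np.c_[12*np.cos(t),12*np.sin(t)];q[:,0]=np.minimum(q[:,0],8);q/=1000
    c,s=np.cos(yaw),np.sin(yaw);q=q@np.array([[c,s],[-s,c]])
    tp=q*8/12
    return np.vstack([np.c_[q,0*t+z0],np.c_[q,0*t+z1-.008],np.c_[tp,0*t+z1]])
for f in('side0','s3','s4'):
    p=np.load('pics/%s.npz'%f)['p'].astype(int)
    m=(p.max(-1)<148)|((p.max(-1)-p.min(-1))>.3*p.max(-1))
    pts=dpost(.04,.144,np.radians(-6.5))
    # mask out below row ~270 (seat) by filling with model: crop rows
    m=m.astype(np.uint8); 
    best=[]
    for x in np.arange(.636,.650,.001):
        for y in np.arange(.084,.102,.002):
            q=proj('side',pts+[x,y,0]);h=cv2.convexHull(q.astype(np.float32))[:,0]
            o=np.array([205,225]);im=np.zeros((48*8,50*8),np.uint8);cv2.fillConvexPoly(im,np.round(((h-o+.5)*8-.5)*16).astype(np.int32),1,shift=4)
            im=im.reshape(48,8,50,8).mean((1,3))[:44]
            best.append((((im-m[225:269,205:255])**2)[:,:38].sum(),round(x,4),round(y,4)))
    best.sort();print(f,best[:4])
```

```text
side0 [(np.float64(164.842529296875), np.float64(0.641), np.float64(0.096)), (np.float64(167.576171875), np.float64(0.64), np.float64(0.098)), (np.float64(170.149169921875), np.float64(0.642), np.float64(0.094)), (np.float64(173.0224609375), np.float64(0.641), np.float64(0.094))]
s3 [(np.float64(10.326171875), np.float64(0.64), np.float64(0.098)), (np.float64(10.780029296875), np.float64(0.641), np.float64(0.096)), (np.float64(13.615478515625), np.float64(0.641), np.float64(0.098)), (np.float64(15.05712890625), np.float64(0.64), np.float64(0.1))]
s4 [(np.float64(21.27587890625), np.float64(0.64), np.float64(0.1)), (np.float64(21.888671875), np.float64(0.64), np.float64(0.098)), (np.float64(22.36572265625), np.float64(0.639), np.float64(0.1)), (np.float64(23.990478515625), np.float64(0.641), np.float64(0.098))]
```

```bash
python3 -m jog '[[0,0,-0.01,0,-1],[0,0,-0.03,0,-1],[0,0,-0.045,0,-1],[0,0,-0.045,0,-1],[0,0,-0.035,0,-1],[0,0,0,0,-1]]' 45;  python3 plan.py '[[0.641,0.0935,0.218,83.5,10]]'
python3 - <<'E'
from h import *
snap('side','s6')
E
```

```text
t: 17.9
ee_pos: [0.4278, 0.2708, 0.2258]
tcp_rot: [-3.047, -0.751, -0.014]
force: [1.2, 1.1, -4.5]
opening: 0.0348
t 17.90 P [0.4278 0.2708 0.2258] psi 27.68 q [-0.45  0.21 -0.19  1.92  0.05  1.   -0.18]
[0.0106, 0.0256, 0.0008, -0.0974]
[0.0081, 0.0265, 0.0008, -0.0974]
[0.0055, 0.0272, 0.0008, -0.0974]
[0.0028, 0.0276, 0.0008, -0.0974]
[0.0001, 0.0277, 0.0008, -0.0974]
[-0.0026, 0.0276, 0.0008, -0.0974]
[-0.0052, 0.0272, 0.0008, -0.0974]
[-0.0079, 0.0266, 0.0008, -0.0974]
[-0.0104, 0.0257, 0.0008, -0.0974]
[-0.0129, 0.0246, 0.0008, -0.0974]
--
```

View pics/s6.png

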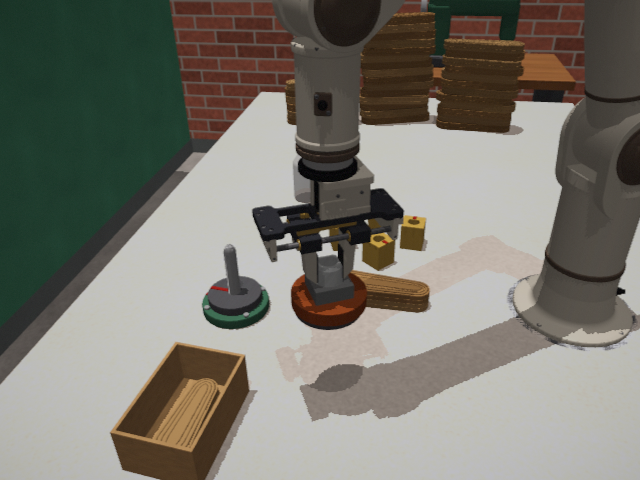

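Hub and wheel are lifted together, held at about (330,295). Carrying them to the post.

```bash
python3 -m jog '[[0.0105,0.0255,0,-0.0975,-1],[0.008,0.0265,0,-0.0975,-1],[0.0055,0.027,0,-0.0975,-1],[0.003,0.0275,0,-0.0975,-1],[0,0.0275,0,-0.0975,-1],[-0.0025,0.0275,0,-0.0975,-1],[-0.005,0.027,0,-0.0975,-1],[-0.008,0.0265,0,-0.0975,-1],[-0.0105,0.0255,0,-0.0975,-1],[-0.013,0.0245,0,-0.0975,-1]]' 45; python3 -m jog '[[0,0,0,0,-1],[0,0,0,0,-1],[0,0,0,0,-1]]';  python3 plan.py '[[0.641,0.0935,0.205,83.5,1]]'
```

```text
t: 18.95
ee_pos: [0.6359, 0.0912, 0.217]
tcp_rot: [-2.336, -2.096, 0.008]
force: [0.4, 0.2, -5.3]
opening: 0.0348
t: 19.25
ee_pos: [0.6354, 0.0931, 0.2182]
tcp_rot: [-2.34, -2.091, 0.005]
force: [-0.4, 0.2, -5.4]
opening: 0.0347
t 19.25 P [0.6354 0.0931 0.2182] psi 83.57 q [-0.03  0.47 -0.22  1.58  0.11  1.1   1.18]
[0.001, 0.0055, 0.0132, 0.0013]
--
```

```bash
python3 -m jog '[[0.001,0.0055,0,0,-1],[0,0,0.008,0,-1],[0,0,0,0,-1],[0,0,0,0,-1],[0,0,0,0,-1],[0,0,0,0,-1]]' 45;  python3 plan.py '[[0.641,0.0935,0.205,83.5,1]]'
python3 - <<'E'
from h import *
snap('side','s7');snap('top','t7')
E
python3 - <<'E'
import cv2,numpy as np
p=cv2.imread('pics/t7.png');q=cv2.imread('pics/s7.png')
cv2.imwrite('pics/z7.png',np.hstack([cv2.resize(p[130:230,220:320],(400,400),interpolation=cv2.INTER_CUBIC),cv2.resize(q[210:330,180:300],(400,400),interpolation=cv2.INTER_CUBIC)]))
E
```

```text
t: 19.85
ee_pos: [0.643, 0.0928, 0.2125]
tcp_rot: [2.343, 2.093, 0.0]
force: [0.6, -0.3, -5.3]
opening: 0.0349
t 19.85 P [0.643  0.0928 0.2125] psi 83.55 q [-0.03  0.49 -0.22  1.57  0.11  1.09  1.18]
[0.0005, -0.0021, 0.0075, 0.0008]
--
```

View pics/z7.png

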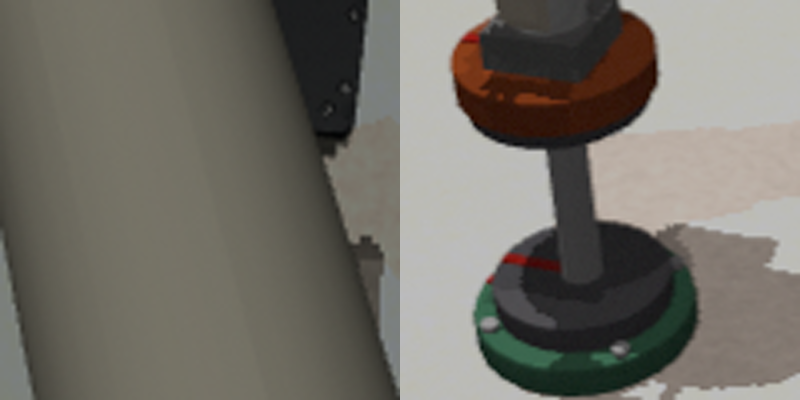

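Run:
```python
from fg import *
p=np.load('pics/s7.npz')['p'].astype(int);o,P=None,None
m=((p[...,0]-p[...,2])>28)&(p[...,0]>1.5*p[...,2]) 
m|=(p.max(-1)<66)
v,u=np.mgrid[:480,:640]
zb=.1574
pts=cyl(.055,zb+.01,zb+.03)
# orange only
mo=((p[...,0]-p[...,2])>22)&(p[...,0]>1.4*p[...,2])&(v<260)&(v>205)&(u>190)&(u<262)
c,_=cv2.findContours(mo.astype(np.uint8),0,cv2.CHAIN_APPROX_NONE);c=max(c,key=cv2.contourArea)
hh=np.zeros(mo.shape,np.uint8);cv2.fillConvexPoly(hh,cv2.convexHull(c),1)
print('hull',fitsil('side',hh,pts,(.643,.0928)))
d=np.load('pics/s7.npz')['d']
m2=fg('side',p)
print('foot now',wfit('side',m2,cyl(.065,0,.022),(.641,.092),prot=np.vstack([cyl(.052,.022,.04),cyl(.012,.04,.15),cyl(.06,.15,.25)])))
```

```text
hull (array([0.6423042 , 0.09390738]), np.float64(158.01806640625), np.float64(1942.0))
foot now (array([0.6416, 0.0921]), 66.6, np.float64(2799.0))
```

```bash
python3 -m jog '[[-0.0003,-0.001,0.007,0,-1],[0,0,0.006,0,-1],[0,0,0.004,0,-1],[0,0,0,0,-1],[0,0,0,0,-1],[0,0,0,0,-1]]' 45;  python3 plan.py '[[0.642,0.0925,0.195,83.5,1]]'
```

```text
t: 20.55
ee_pos: [0.6422, 0.0926, 0.1954]
tcp_rot: [2.343, 2.093, 0.001]
force: [0.2, -0.3, -5.0]
opening: 0.0353
t 20.55 P [0.6422 0.0926 0.1954] psi 83.55 q [-0.03  0.5  -0.22  1.59  0.12  1.06  1.18]
[-0.0001, -0.0002, 0.0004, 0.0008]
--
```

```bash
python3 -m jog '[[0,0,0.004,0,-1],[0,0,0.004,0,-1],[0,0,0.003,0,-1],[0,0,0,0,-1],[0,0,0,0,-1]]' 45;  python3 plan.py '[[0.642,0.0925,0.185,83.5,1]]'
```

```text
t: 21.05
ee_pos: [0.6418, 0.0927, 0.184]
tcp_rot: [-2.342, -2.093, 0.0]
force: [0.3, 1.2, -4.3]
opening: 0.0348
t 21.05 P [0.6418 0.0927 0.184 ] psi 83.55 q [-0.03  0.51 -0.22  1.6   0.12  1.04  1.18]
[-0.0002, 0.0002, -0.001, 0.001]
--
```

Past the taper with no significant force. Continuing down.

```bash
python3 -m jog '[[0,0,0.007,0,-1],[0,0,0.007,0,-1],[0,0,0.007,0,-1],[0,0,0.007,0,-1],[0,0,0,0,-1],[0,0,0,0,-1]]' 45;  python3 plan.py '[[0.642,0.0925,0.185,83.5,1]]'
```

```text
t: 21.65
ee_pos: [0.6416, 0.0928, 0.1557]
tcp_rot: [-2.342, -2.093, 0.001]
force: [-0.1, 2.0, -5.0]
opening: 0.0348
t 21.65 P [0.6416 0.0928 0.1557] psi 83.56 q [-0.03  0.54 -0.21  1.62  0.13  0.99  1.17]
[-0.0002, 0.0005, -0.0293, 0.0011]
--
```

```bash
python3 -m jog '[[0.0006,0.0004,0.008,0,-1],[0,0,0.008,0,-1],[0,0,0.008,0,-1],[0,0,0.008,0,-1],[0,0,0.008,0,-1],[0,0,0,0,-1],[0,0,0,0,-1]]' 45;  python3 plan.py '[[0.642,0.0925,0.0951,83.5,1]]'
```

```text
t: 22.35
ee_pos: [0.6422, 0.093, 0.1158]
tcp_rot: [-2.343, -2.093, 0.001]
force: [0.3, -0.8, -5.2]
opening: 0.0345
t 22.35 P [0.6422 0.093  0.1158] psi 83.55 q [-0.04  0.59 -0.2   1.65  0.14  0.92  1.16]
[-0.0005, -0.0001, 0.0207, 0.0008]
--
```

```bash
python3 -m jog '[[0,0,0.007,0,-1],[0,0,0.006,0,-1],[0,0,0.004,0,-1],[0,0,0.002,0,-1],[0,0,0,0,-1],[0,0,0,0,-1]]' 45;  python3 plan.py '[[0.642,0.0925,0.0951,83.5,1]]'
```

```text
t: 22.95
ee_pos: [0.6425, 0.0931, 0.0973]
tcp_rot: [-2.343, -2.093, -0.0]
force: [-0.9, 0.3, -5.5]
opening: 0.0347
t 22.95 P [0.6425 0.0931 0.0973] psi 83.54 q [-0.04  0.61 -0.2   1.66  0.15  0.89  1.16]
[-0.0007, -0.0004, 0.0022, 0.0008]
--
```

```bash
python3 -m jog '[[0,0,0.0015,0,-1],[0,0,0.001,0,-1],[0,0,0,0,-1],[0,0,0,0,-1]]' 45;  python3 plan.py '[[0.642,0.0925,0.0951,83.5,1]]'
```

```text
t: 23.35
ee_pos: [0.6427, 0.0931, 0.0952]
tcp_rot: [2.343, 2.093, 0.001]
force: [-0.3, -0.1, -1.2]
opening: 0.0345
t 23.35 P [0.6427 0.0931 0.0952] psi 83.55 q [-0.04  0.62 -0.2   1.66  0.15  0.88  1.16]
[-0.0007, -0.0006, 0.0001, 0.0008]
--
```

Force drop shows the hub is seated. Releasing, rising and checking.

```bash
python3 -m jog '[[0,0,0,0,0],[0,0,0,0,0.2],[0,0,0,0,0.4],[0,0,-0.01,0,0.5],[0,0,-0.03,0,0.6],[0,0,-0.04,0,0.6],[0,0,-0.04,0,0.6],[0,0,0,0,1]]' 8;  python3 plan.py '[[0.392,-0.2598,0.15,-81.5,20]]'
python3 - <<'E'
from h import *
snap('side','s8')
from fg import *
p=np.load('pics/top0.npz')['p'];m=fg('top',p)
for g,y in(((.47,-.17),.1),((.385,-.12),.7),((.3,-.2),0)): print(wfit('top',m,box(.025,0,.06),g,y))
E
python3 - <<'E'
import cv2
p=cv2.imread('pics/s8.png');cv2.imwrite('pics/s8z.png',cv2.resize(p[160:340,150:390],(800,600),interpolation=cv2.INTER_CUBIC))
E
```

```text
t: 24.15
ee_pos: [0.6468, 0.0941, 0.2228]
tcp_rot: [2.338, 2.088, 0.017]
force: [0.8, -0.0, 0.6]
opening: 0.0781
t 24.15 P [0.6468 0.0941 0.2228] psi 83.54 q [-0.03  0.48 -0.22  1.56  0.11  1.1   1.18]
[-0.019, -0.0107, 0.0036, 0.144]
[-0.0204, -0.0078, 0.0036, 0.144]
[-0.0213, -0.0048, 0.0036, 0.144]
[-0.0217, -0.0017, 0.0036, 0.144]
[-0.0218, 0.0014, 0.0036, 0.144]
[-0.0213, 0.0045, 0.0036, 0.144]
[-0.0205, 0.0075, 0.0036, 0.144]
[-0.0192, 0.0104, 0.0036, 0.144]
[-0.0175, 0.013, 0.0036, 0.144]
[-0.0154, 0.0154, 0.0036, 0.144]
[-0.0131, 0.0175, 0.0036, 0.144]
[-0.0104, 0.0192, 0.0036, 0.144]
[-0.0076, 0.0205, 0.0036, 0.144]
[-0.0045, 0.0213, 0.0036, 0.144]
[-0.0014, 0.0218, 0.0036, 0.144]
[0.0017, 0.0217, 0.0036, 0.144]
[0.0048, 0.0213, 0.0036, 0.144]
[0.0078, 0.0204, 0.0036, 0.144]
[0.0107, 0.019, 0.0036, 0.144]
[0.0133, 0.0173, 0.0036, 0.144]
--
(array([ 0.4683, -0.1669, 20.8654]), 33.2, np.float64(672.0))
(array([ 0.3792, -0.1081, 49.5846]), 14.5, np.float64(599.0))
(array([ 0.3081, -0.1913, -6.0983]), 8.6, np.float64(640.0))
```

View pics/s8z.png

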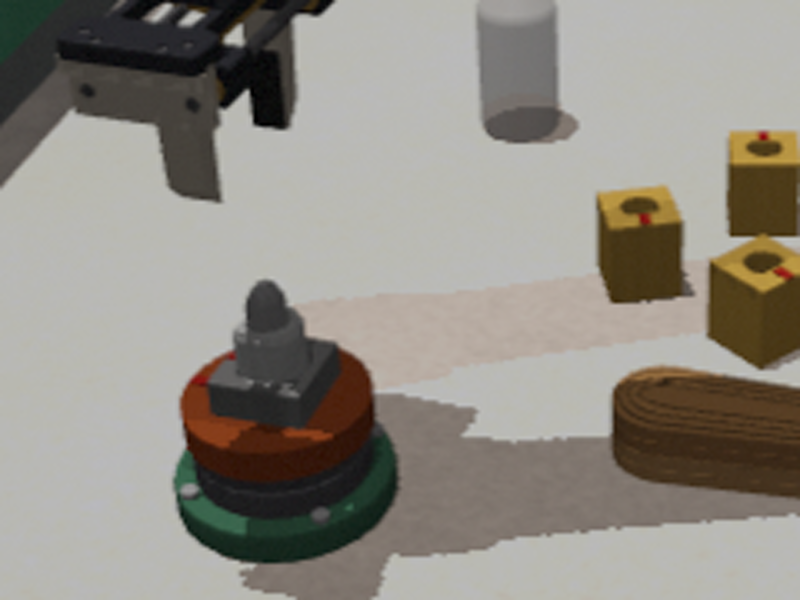

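The side view shows hub and wheel home, with the post tip about 22 mm above the hub. Next, the right-most collar.

```bash
python3 plan.py '[[0.392,-0.2598,0.15,8.5,12]]'
```

```text
t 24.20 P [0.6451 0.0937 0.2196] psi 83.54 q [-0.03  0.48 -0.22  1.57  0.11  1.1   1.18]
[-0.0316, -0.0176, 0.0058, 0.1091]
[-0.0334, -0.0141, 0.0058, 0.1091]
[-0.0347, -0.0104, 0.0058, 0.1091]
[-0.0356, -0.0065, 0.0058, 0.1091]
[-0.0361, -0.0026, 0.0058, 0.1091]
[-0.0362, 0.0013, 0.0058, 0.1091]
[-0.0358, 0.0053, 0.0058, 0.1091]
[-0.0351, 0.0092, 0.0058, 0.1091]
[-0.0339, 0.0129, 0.0058, 0.1091]
[-0.0322, 0.0165, 0.0058, 0.1091]
[-0.0303, 0.0199, 0.0058, 0.1091]
[-0.0279, 0.0231, 0.0058, 0.1091]
--
```

```bash
python3 -m jog '[[-0.0315,-0.0175,0,0.109,1],[-0.0335,-0.014,0.003,0.109,1],[-0.0345,-0.0105,0.006,0.109,1],[-0.0355,-0.0065,0.006,0.109,1],[-0.036,-0.0025,0.006,0.109,1],[-0.036,0.0015,0.006,0.109,1],[-0.036,0.0055,0.006,0.109,1],[-0.035,0.009,0.006,0.109,1],[-0.034,0.013,0.006,0.109,1],[-0.032,0.0165,0.006,0.109,1]]' 8; python3 -m jog '[[-0.0305,0.02,0.006,0.109,1],[-0.028,0.023,0.006,0.109,1],[0,0,0,0,1],[0,0,0,0,1],[0,0,0,0,1]]'; python3 plan.py '[[0.392,-0.2598,0.15,8.5,1],[0.392,-0.2598,0.022,8.5,4]]'
```

```text
t: 25.2
ee_pos: [0.4307, -0.2021, 0.1629]
tcp_rot: [-3.089, -0.568, 0.002]
force: [-0.1, -0.7, 0.0]
opening: 0.0917
t: 25.7
ee_pos: [0.3906, -0.2592, 0.1515]
tcp_rot: [-3.132, -0.239, 0.0]
force: [-0.3, 0.3, -1.2]
opening: 0.0914
t 25.70 P [ 0.3906 -0.2592  0.1515] psi 8.73 q [ 0.38  0.25  0.17  2.08 -0.06  0.82  0.74]
[0.0013, 0.0008, 0.0015, 0.004]
--
[0.0, 0.0, 0.032, -0.0]
[0.0, 0.0, 0.032, -0.0]
[0.0, 0.0, 0.032, -0.0]
[0.0, 0.0, 0.032, -0.0]
--
```

```bash
python3 -m jog '[[0.001,0.001,0.03,0.004,1],[0,0,0.035,0,1],[0,0,0.035,0,1],[0,0,0.027,0,1],[0,0,0,0,-1],[0,0,0,0,-1],[0,0,0,0,-1],[0,0,0,0,-1],[0,0,0,0,-1],[0,0,0,0,-1]]' 8; python3 -m jog '[[0,0,0,0,-1],[0,0,0,0,-1]]'; python3 plan.py '[]';python3 - <<'E'
from h import *
snap('side','s9')
E
```

```text
t: 26.7
ee_pos: [0.392, -0.2615, 0.0257]
tcp_rot: [3.132, 0.229, 0.003]
force: [-0.3, 1.5, 6.7]
opening: 0.0502
t: 26.9
ee_pos: [0.392, -0.2615, 0.0257]
tcp_rot: [3.132, 0.229, 0.003]
force: [-0.5, 1.0, 7.8]
opening: 0.05
t 26.90 P [ 0.392  -0.2615  0.0257] psi 8.37 q [ 0.42  0.48  0.13  2.14 -0.12  0.53  0.79]
```

View pics/s9.png

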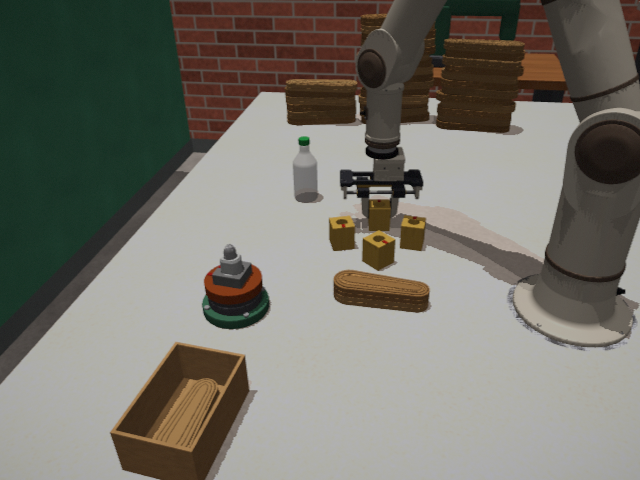

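```bash
python3 -m jog '[[0,0,0,0,1],[0,0,0,0,1],[0,0,0,0,1],[0,0,0,0,1],[0,0,-0.03,0,1],[0,0,-0.03,0,1],[0,0,0,0.1428,1],[0,0,0,0.1428,1],[0,0,0,0.1428,1],[0,0,0,0.1428,1]]' 8; python3 -m jog '[[0,0,0,0.1428,1],[0,0,0,0.1428,1],[0,0,0,0.1428,1],[0,0,0,0.1428,1],[0,0,0,0.1428,1],[0,0,0,0.1428,1],[0,0,0,0.1428,1],[0,0,0,0,1],[0,0,0,0,1],[0,0,0,0,1]]'; python3 plan.py '[[0.392,-0.2605,0.022,-81.63,1]]'
```

```text
t: 27.95
ee_pos: [0.3911, -0.2611, 0.0847]
tcp_rot: [-3.069, 0.672, 0.0]
force: [0.0, -0.2, 1.0]
opening: 0.0917
t: 28.95
ee_pos: [0.3911, -0.2611, 0.0847]
tcp_rot: [-2.381, 2.05, 0.0]
force: [0.5, -0.5, 0.3]
opening: 0.0914
t 28.95 P [ 0.3911 -0.2611  0.0847] psi -81.46 q [ 0.08  0.41  0.53  2.13 -0.32  0.68 -0.59]
[-0.0004, -0.0009, 0.0627, 0.0029]
--
```

```bash
python3 -m jog '[[0,-0.0009,0.03,0,1],[0,0,0.03,0,1],[0,0,0,0,-1],[0,0,0,0,-1],[0,0,0,0,-1],[0,0,0,0,-1],[0,0,0,0,-1],[0,0,0,0,-1],[0,0,0,0,-1],[0,0,0,0,-1]]' 15; python3 plan.py '[]'
```

```text
t: 29.95
ee_pos: [0.3926, -0.261, 0.0254]
tcp_rot: [-2.377, 2.052, -0.001]
force: [-1.1, 1.2, 6.1]
opening: 0.0499
t 29.95 P [ 0.3926 -0.261   0.0254] psi -81.61 q [ 0.15  0.52  0.45  2.15 -0.42  0.56 -0.51]
```

```bash
python3 -m jog '[[0,0,0,0,-1],[0,0,-0.02,0,-1],[0,0,-0.04,0,-1],[0,0,-0.04,0,-1],[0,0,-0.04,0,-1],[0,0,-0.04,0,-1],[0,0,0,0,-1],[0,0,0,0,-1]]' 30; python3 plan.py '[[0.642,0.0935,0.2,-6.5,12]]';python3 - <<'E'
from h import *
snap('side','s10')
E
```

```text
t: 30.75
ee_pos: [0.3924, -0.2607, 0.2051]
tcp_rot: [-2.377, 2.052, -0.002]
force: [0.0, 0.5, -3.4]
opening: 0.0498
t 30.75 P [ 0.3924 -0.2607  0.2051] psi -81.59 q [-0.04  0.2   0.64  2.04 -0.15  0.95 -0.74]
[-0.0262, -0.0249, 0.0004, -0.1092]
[-0.0233, -0.0276, 0.0004, -0.1092]
[-0.0201, -0.03, 0.0004, -0.1092]
[-0.0168, -0.032, 0.0004, -0.1092]
[-0.0132, -0.0336, 0.0004, -0.1092]
[-0.0094, -0.0349, 0.0004, -0.1092]
[-0.0056, -0.0357, 0.0004, -0.1092]
[-0.0016, -0.0361, 0.0004, -0.1092]
[0.0023, -0.036, 0.0004, -0.1092]
[0.0062, -0.0356, 0.0004, -0.1092]
[0.01, -0.0347, 0.0004, -0.1092]
[0.0138, -0.0334, 0.0004, -0.1092]
--
```

View pics/s10.png

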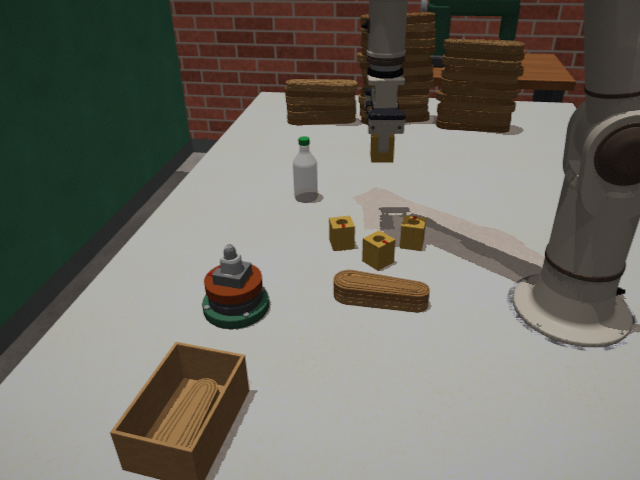

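The collar is held at (382,148), the bystanders are unmoved, and the assembly is home. Carrying it across.

```bash
python3 -m jog '[[-0.026,-0.025,0,-0.109,-1],[-0.0235,-0.0275,0,-0.109,-1],[-0.02,-0.03,0,-0.109,-1],[-0.017,-0.032,0,-0.109,-1],[-0.013,-0.0335,0,-0.109,-1],[-0.0095,-0.035,0,-0.109,-1],[-0.0055,-0.0355,0,-0.109,-1],[-0.0015,-0.036,0,-0.109,-1],[0.0025,-0.036,0,-0.109,-1],[0.006,-0.0355,0,-0.109,-1]]' 30; python3 -m jog '[[0.01,-0.0345,0,-0.109,-1],[0.0135,-0.0335,0,-0.109,-1],[0,0,0,0,-1],[0,0,0,0,-1],[0,0,0,0,-1],[0,0,0,0,-1]]'; python3 plan.py '[[0.642,0.0935,0.18,-6.5,1]]'
```

```text
t: 31.8
ee_pos: [0.5993, 0.0345, 0.2014]
tcp_rot: [3.098, -0.516, -0.008]
force: [0.4, -0.3, -2.3]
opening: 0.0496
t: 32.4
ee_pos: [0.641, 0.0904, 0.2036]
tcp_rot: [3.135, -0.187, -0.003]
force: [-0.3, 0.1, -1.9]
opening: 0.0499
t 32.40 P [0.641  0.0904 0.2036] psi -6.84 q [-0.33  0.49  0.21  1.6  -0.11  1.07 -0.21]
[0.0006, -0.0032, 0.0236, -0.0059]
--
```

```bash
python3 -m jog '[[0.0006,-0.0032,0.01,-0.006,-1],[0,0,0.01,0,-1],[0,0,0,0,-1],[0,0,0,0,-1],[0,0,0,0,-1],[0,0,0,0,-1]]'; python3 plan.py '[[0.642,0.0935,0.172,-6.5,1]]';python3 - <<'E'
from h import *
snap('side','s11')
E
python3 - <<'E'
import cv2
p=cv2.imread('pics/s11.png');cv2.imwrite('pics/s11z.png',cv2.resize(p[180:330,150:310],(640,600),interpolation=cv2.INTER_CUBIC))
E
```

```text
t: 33.0
ee_pos: [0.6432, 0.0954, 0.1851]
tcp_rot: [-3.137, 0.174, -0.001]
force: [0.4, 0.2, -2.2]
opening: 0.0494
t 33.00 P [0.6432 0.0954 0.1851] psi -6.34 q [-0.34  0.51  0.2   1.61 -0.12  1.03 -0.21]
[-0.001, 0.002, 0.0131, 0.0027]
--
```

View pics/s11z.png

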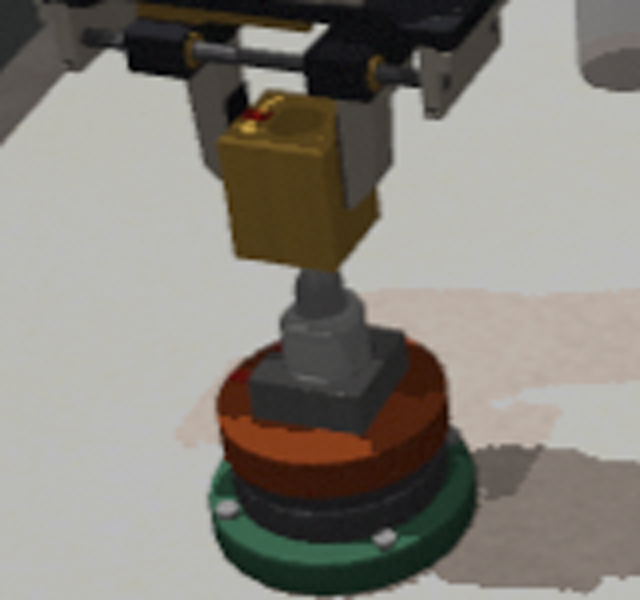

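The collar hangs just over the post tip with its stripe on the +x side. Correcting, then inserting.

```bash
python3 -m jog '[[-0.001,0.0018,0,0.002,-1],[0,0,0.005,0,-1],[0,0,0.005,0,-1],[0,0,0,0,-1],[0,0,0,0,-1],[0,0,0,0,-1],[0,0,0,0,-1]]'; python3 plan.py '[[0.642,0.0935,0.165,-6.5,1]]'
```

```text
t: 33.75
ee_pos: [0.6419, 0.0938, 0.1748]
tcp_rot: [-3.137, 0.177, -0.0]
force: [0.8, 0.1, -2.6]
opening: 0.0498
t 33.75 P [0.6419 0.0938 0.1748] psi -6.46 q [-0.33  0.52  0.2   1.62 -0.12  1.01 -0.21]
[0.0002, 0.0003, 0.0098, 0.0008]
--
```

```bash
python3 -m jog '[[0.0002,0.0003,0.005,0,-1],[0,0,0.005,0,-1],[0,0,0.003,0,-1],[0,0,0,0,-1],[0,0,0,0,-1]]'; python3 plan.py '[[0.642,0.0935,0.1474,-6.5,1]]'
```

```text
t: 34.25
ee_pos: [0.6418, 0.0934, 0.1615]
tcp_rot: [3.136, -0.177, -0.001]
force: [0.0, -0.4, -2.8]
opening: 0.0498
t 34.25 P [0.6418 0.0934 0.1615] psi -6.45 q [-0.33  0.53  0.2   1.63 -0.12  0.99 -0.2 ]
[0.0002, -0.0001, 0.0141, 0.0008]
--
```

```bash
python3 -m jog '[[0.0002,0,0.005,0,-1],[0,0,0.004,0,-1],[0,0,0.003,0,-1],[0,0,0,0,-1],[0,0,0,0,-1]]'; python3 plan.py '[[0.642,0.0935,0.1474,-6.5,1]]'
```

```text
t: 34.75
ee_pos: [0.642, 0.0934, 0.1496]
tcp_rot: [3.137, -0.177, -0.0]
force: [0.5, 0.1, -3.0]
opening: 0.0496
t 34.75 P [0.642  0.0934 0.1496] psi -6.46 q [-0.33  0.55  0.2   1.64 -0.12  0.97 -0.2 ]
[-0.0, -0.0001, 0.0022, 0.0008]
--
```

```bash
python3 -m jog '[[0,0,0.0015,0,-1],[0,0,0.0012,0,-1],[0,0,0,0,-1],[0,0,0,0,-1],[0,0,0,0,-1]]'; python3 plan.py '[[0.642,0.0935,0.1474,-6.5,1]]'
```

```text
t: 35.25
ee_pos: [0.6423, 0.0934, 0.1475]
tcp_rot: [-3.136, 0.177, -0.001]
force: [-1.0, -1.5, 2.1]
opening: 0.0499
t 35.25 P [0.6423 0.0934 0.1475] psi -6.46 q [-0.33  0.55  0.2   1.64 -0.13  0.97 -0.2 ]
[-0.0003, -0.0, 0.0001, 0.0008]
--
```

Contact (force changed from −3 to +2 N) at the expected height. Releasing and retreating upward.

```bash
python3 -m jog '[[0,0,0,0,0.3],[0,0,0,0,0.4],[0,0,0,0,0.5],[0,0,0,0,0.6],[0,0,-0.01,0,0.8],[0,0,-0.03,0,1],[0,0,-0.04,0,1],[0,0,-0.04,0,1],[0,0,0,0,1],[0,0,0,0,1]]'; python3 -m jog '[[-0.04,0,0,0,1],[-0.04,0,0,0,1],[-0.04,0,0,0,1],[-0.04,0,0,0,1],[-0.04,0,0,0,1],[0,0,0,0,1],[0,0,0,0,1]]'
python3 - <<'E'
from h import *
from fg import *
p,d=snap('side','s12');pt,dt=snap('top','t12')
for n,dd in(('side',d),('top',dt)):
    X=cloud(n,dd);k=(dd>0)&(np.hypot(X[...,0]-.642,X[...,1]-.093)<.04)&(X[...,2]>.15)
    print(n,k.sum(),np.percentile(X[k][:,2],[50,90,98]).round(4))
m=fg('side',p);v,u=np.mgrid[:480,:640]
a=cv2.resize(p[180:330,150:310],(400,400),interpolation=cv2.INTER_CUBIC);b=cv2.resize(pt[130:230,220:320],(400,400),interpolation=cv2.INTER_CUBIC)
cv2.imwrite('pics/z12.png',np.hstack([a,b])[:,:,::-1])
E
```

```text
t: 36.25
ee_pos: [0.643, 0.0935, 0.2693]
tcp_rot: [-3.136, 0.177, -0.006]
force: [-0.2, 0.7, -0.5]
opening: 0.092
t: 36.95
ee_pos: [0.4425, 0.116, 0.2666]
tcp_rot: [3.137, -0.175, -0.001]
force: [0.8, 0.0, 0.4]
opening: 0.0916
side 964 [0.1745 0.1817 0.1825]
top 684 [0.1805 0.1835 0.185 ]
```

View pics/z12.png

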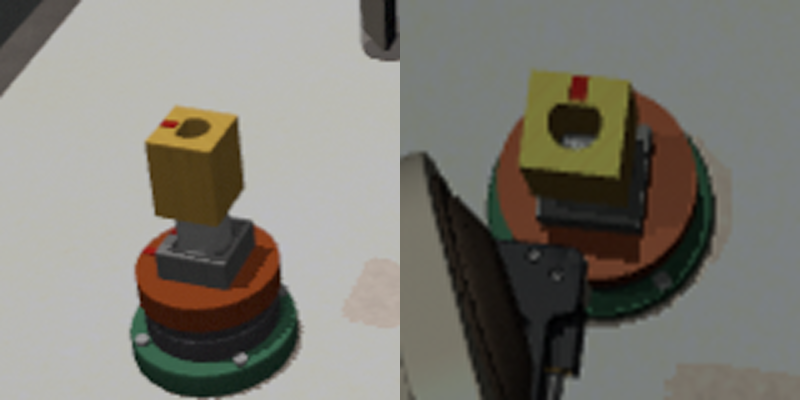

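View pics/s12.png

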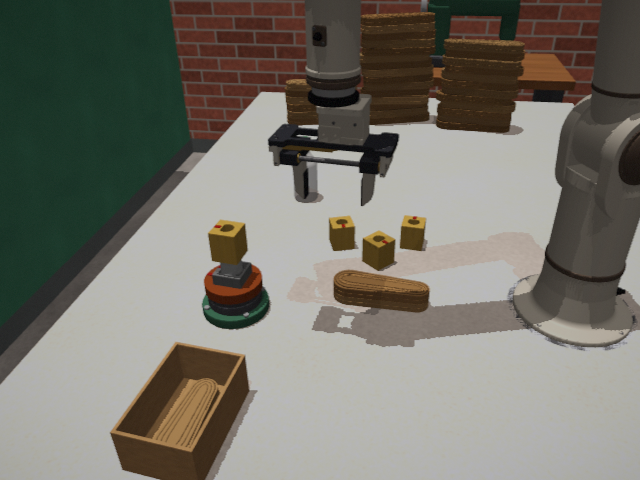

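The collar's top reads 0.1805–0.182 m against 0.182 expected. It stands upright, stripes aligned, and the gripper is clear. Handing in.

```bash
python3 -c "
from plant import r
print(r.observe()['t']); print(r.job_done())"
```

```text
37.05
the job is handed in; nothing more can be done
None
```

The spindle is set up and I handed the job in at t = 37 s of the 72 s limit; the hand-in reports no verdict. I fitted the wheel on the hub on the bench, set hub and wheel on the seat as one unit, and lowered the right-most collar onto the hub.

- **Heights and fit:** The hub seated at the expected height, with the force dropping as it touched down. The side view showed about 22 mm of post above it. The collar met the hub at the expected height, and its top measured 0.181–0.182 m against 0.182 m expected. It stands upright with its red stripe on the post's +x side. I judged the wheel's fit on the flange from the gripper height and the side view.
- **Forces and bystanders:** External forces on the tool read under 8 N at every check. The soles and carton stand where they were in the last side view. The bottle was half hidden behind the gripper there, but it stood unmoved in the views before.
- **Disagreements:**
    - The two cameras differed by 2–4 mm in y. I centred the hub, wheel and collar by gripping them in two directions, and the post's position came from bias-corrected vision.
    - The first hub grip across its grip faces read 39 mm instead of 35 mm because the fingertips were too low. I gripped again 8 mm higher and it read 35.2 mm.

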